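# Hang the combs in the drying rack's clips and start the fan

## Task

Get the comb drying rack going: take the folded compact mirror off its air intake and lay it flat in the shallow wooden tray, pull every comb out of the clear stand and press each, tip down and upright, into a spring clip of its own on the rack until the tip is fully home on the clip's floor. Only when the compact and all combs are in place, push the fan lever all the way over to its other side to switch the fan on. Leave everything else on the ledge where it is.

Things in the scene. Friction and masses are not known exactly. Their poses are not given: they have to be found in the camera images.
- comb0_mid (a point): black plastic comb, 140 mm tall, 30 g, upright tip down in the stand at the start (three to five there; an absent one is None). Site at its centre, 70 mm above the tip; z from tip to handle, x thickness, y width. Lowest 100 mm: blade 5 mm thick, 28 mm wide; top 40 mm: handle 10 mm thick, 24 mm wide. It may go either way round
- comb1_mid (a point): black plastic comb, 140 mm tall, 30 g, upright tip down in the stand at the start (three to five there; an absent one is None). Site at its centre, 70 mm above the tip; z from tip to handle, x thickness, y width. Lowest 100 mm: blade 5 mm thick, 28 mm wide; top 40 mm: handle 10 mm thick, 24 mm wide. It may go either way round
- comb2_mid (a point): black plastic comb, 140 mm tall, 30 g, upright tip down in the stand at the start (three to five there; an absent one is None). Site at its centre, 70 mm above the tip; z from tip to handle, x thickness, y width. Lowest 100 mm: blade 5 mm thick, 28 mm wide; top 40 mm: handle 10 mm thick, 24 mm wide. It may go either way round
- comb3_mid (a point): black plastic comb, 140 mm tall, 30 g, upright tip down in the stand at the start (three to five there; an absent one is None). Site at its centre, 70 mm above the tip; z from tip to handle, x thickness, y width. Lowest 100 mm: blade 5 mm thick, 28 mm wide; top 40 mm: handle 10 mm thick, 24 mm wide. It may go either way round
- comb4_mid (a point): black plastic comb, 140 mm tall, 30 g, upright tip down in the stand at the start (three to five there; an absent one is None). Site at its centre, 70 mm above the tip; z from tip to handle, x thickness, y width. Lowest 100 mm: blade 5 mm thick, 28 mm wide; top 40 mm: handle 10 mm thick, 24 mm wide. It may go either way round
- clip0 (a point): one of five like sprung edge clips in a row on the rack, 50 mm apart. Site centred on the clip's hard floor, 18 mm above the table; z up, x across the two steel jaws, y along the slot and row. Jaws 24 mm long (y), plain grip up to 29 mm above the floor, then lips flaring to a mouth 16 mm wide at 48 mm. A comb fully home has its centre 70 mm above this point
- clip1 (a point): one of five like sprung edge clips in a row on the rack, 50 mm apart. Site centred on the clip's hard floor, 18 mm above the table; z up, x across the two steel jaws, y along the slot and row. Jaws 24 mm long (y), plain grip up to 29 mm above the floor, then lips flaring to a mouth 16 mm wide at 48 mm. A comb fully home has its centre 70 mm above this point
- clip2 (a point): one of five like sprung edge clips in a row on the rack, 50 mm apart. Site centred on the clip's hard floor, 18 mm above the table; z up, x across the two steel jaws, y along the slot and row. Jaws 24 mm long (y), plain grip up to 29 mm above the floor, then lips flaring to a mouth 16 mm wide at 48 mm. A comb fully home has its centre 70 mm above this point
- clip3 (a point): one of five like sprung edge clips in a row on the rack, 50 mm apart. Site centred on the clip's hard floor, 18 mm above the table; z up, x across the two steel jaws, y along the slot and row. Jaws 24 mm long (y), plain grip up to 29 mm above the floor, then lips flaring to a mouth 16 mm wide at 48 mm. A comb fully home has its centre 70 mm above this point
- clip4 (a point): one of five like sprung edge clips in a row on the rack, 50 mm apart. Site centred on the clip's hard floor, 18 mm above the table; z up, x across the two steel jaws, y along the slot and row. Jaws 24 mm long (y), plain grip up to 29 mm above the floor, then lips flaring to a mouth 16 mm wide at 48 mm. A comb fully home has its centre 70 mm above this point
- jaw0a (a joint): one jaw of clip0 (all ten jaws are alike): slides 0 to 9 mm outward along the rack's x against its spring; 0 shut, leaving a 1 mm slit; about 2 mm with a comb blade in. Pushing a blade in takes roughly 5 to 15 N as the lips part, then about 4 N all the way to the floor; a comb pressed home then stands by itself
- compact_mid (a point): folded compact mirror, closed brass disc, 62 mm across, 20 mm thick, 90 g, lying flat on the rack's air intake (a slotted area of the 5 mm thick front plate) at the start; point at its centre, z up
- tray_in (a point): shallow wooden tray, fixed; point at the centre of its inner floor, 4 mm above the table; inside 132 mm (x) by 152 mm (y), walls 4 mm thick, rim 10 mm above the inner floor
- stand: clear acrylic comb stand, fixed; origin at the centre of its underside, five compartments in a row along its y, 36 mm apart, each 10 mm (x) by 33 mm (y) inside, floor 4 mm and rim 70 mm above the table; foot plate 70 by 190 mm
- rack: comb drying rack, fixed; origin under the middle of the clip row, x away from the robot at yaw 0, clips along y. Clip bed 60 by 260 mm, 18 mm high; blower box behind (x 30 to 90 mm) 42 mm high; flat front plate 5 mm high, x -175 to -30 mm, with the slotted air intake (x -160 to -70, y 23 to 103 mm) and the fan lever's block (centre x -115, y -75 mm)
- fan (a joint): fan lever: 0 off, leaning towards the rack's +y (over towards the air intake); 1.0 rad fully on, leaning the other way, -y. It swings about an axis along the rack's x, 27 mm above the table, turns easily (about 1 N at the tip) and stays where it is left
- fan_tip (a point): centre of the lever's black ball tip, 26 mm in diameter, 60 mm from its hinge axis, on a rod 10 mm thick; 75 to 87 mm above the table. The lever's block is 50 mm (rack x) by 70 mm (rack y), its top 30 mm above the table
- pinjar: bystander to leave alone: hairpin jar; origin at the centre of its underside
- tweezer: bystander to leave alone: steel tweezers; origin at the centre of its underside
- paddle: bystander to leave alone: paddle brush; origin at the centre of its underside
- cream: bystander to leave alone: cream jar; origin at the centre of its underside
- sponge: bystander to leave alone: white powder-puff pot; origin at the centre of its underside
There are look-alikes about, which are no part of the job. What is shaped like the part that bears comb3_mid but pink is not meant. There is more than one size of the part that bears tray_in; the job needs the smaller.

How it is judged (in metres and radians):
On the way, in this order (a step that is already met when the one before it is completed fails the run):
1. the compact lies in the tray and every comb is pressed home in a clip (((x of comb0_mid in the frame of clip0 between -0.008 and 0.008 m and y of comb0_mid in the frame of clip0 between -0.014 and 0.014 m and z of comb0_mid in the frame of clip0 below 0.0755 m) or (x of comb0_mid in the frame of clip1 between -0.008 and 0.008 m and y of comb0_mid in the frame of clip1 between -0.014 and 0.014 m and z of comb0_mid in the frame of clip1 below 0.0755 m) or (x of comb0_mid in the frame of clip2 between -0.008 and 0.008 m and y of comb0_mid in the frame of clip2 between -0.014 and 0.014 m and z of comb0_mid in the frame of clip2 below 0.0755 m) or (x of comb0_mid in the frame of clip3 between -0.008 and 0.008 m and y of comb0_mid in the frame of clip3 between -0.014 and 0.014 m and z of comb0_mid in the frame of clip3 below 0.0755 m) or (x of comb0_mid in the frame of clip4 between -0.008 and 0.008 m and y of comb0_mid in the frame of clip4 between -0.014 and 0.014 m and z of comb0_mid in the frame of clip4 below 0.0755 m)) and angle between each of comb0_mid, comb1_mid, comb2_mid, comb3_mid, comb4_mid's own z axis and vertical below 0.14 rad and angle between the x axis of each of comb0_mid, comb1_mid, comb2_mid, comb3_mid, comb4_mid and the x axis of clip0, either way round below 0.2 rad and ((x of comb1_mid in the frame of clip0 between -0.008 and 0.008 m and y of comb1_mid in the frame of clip0 between -0.014 and 0.014 m and z of comb1_mid in the frame of clip0 below 0.0755 m) or (x of comb1_mid in the frame of clip1 between -0.008 and 0.008 m and y of comb1_mid in the frame of clip1 between -0.014 and 0.014 m and z of comb1_mid in the frame of clip1 below 0.0755 m) or (x of comb1_mid in the frame of clip2 between -0.008 and 0.008 m and y of comb1_mid in the frame of clip2 between -0.014 and 0.014 m and z of comb1_mid in the frame of clip2 below 0.0755 m) or (x of comb1_mid in the frame of clip3 between -0.008 and 0.008 m and y of comb1_mid in the frame of clip3 between -0.014 and 0.014 m and z of comb1_mid in the frame of clip3 below 0.0755 m) or (x of comb1_mid in the frame of clip4 between -0.008 and 0.008 m and y of comb1_mid in the frame of clip4 between -0.014 and 0.014 m and z of comb1_mid in the frame of clip4 below 0.0755 m)) and ((x of comb2_mid in the frame of clip0 between -0.008 and 0.008 m and y of comb2_mid in the frame of clip0 between -0.014 and 0.014 m and z of comb2_mid in the frame of clip0 below 0.0755 m) or (x of comb2_mid in the frame of clip1 between -0.008 and 0.008 m and y of comb2_mid in the frame of clip1 between -0.014 and 0.014 m and z of comb2_mid in the frame of clip1 below 0.0755 m) or (x of comb2_mid in the frame of clip2 between -0.008 and 0.008 m and y of comb2_mid in the frame of clip2 between -0.014 and 0.014 m and z of comb2_mid in the frame of clip2 below 0.0755 m) or (x of comb2_mid in the frame of clip3 between -0.008 and 0.008 m and y of comb2_mid in the frame of clip3 between -0.014 and 0.014 m and z of comb2_mid in the frame of clip3 below 0.0755 m) or (x of comb2_mid in the frame of clip4 between -0.008 and 0.008 m and y of comb2_mid in the frame of clip4 between -0.014 and 0.014 m and z of comb2_mid in the frame of clip4 below 0.0755 m)) and ((x of comb3_mid in the frame of clip0 between -0.008 and 0.008 m and y of comb3_mid in the frame of clip0 between -0.014 and 0.014 m and z of comb3_mid in the frame of clip0 below 0.0755 m) or (x of comb3_mid in the frame of clip1 between -0.008 and 0.008 m and y of comb3_mid in the frame of clip1 between -0.014 and 0.014 m and z of comb3_mid in the frame of clip1 below 0.0755 m) or (x of comb3_mid in the frame of clip2 between -0.008 and 0.008 m and y of comb3_mid in the frame of clip2 between -0.014 and 0.014 m and z of comb3_mid in the frame of clip2 below 0.0755 m) or (x of comb3_mid in the frame of clip3 between -0.008 and 0.008 m and y of comb3_mid in the frame of clip3 between -0.014 and 0.014 m and z of comb3_mid in the frame of clip3 below 0.0755 m) or (x of comb3_mid in the frame of clip4 between -0.008 and 0.008 m and y of comb3_mid in the frame of clip4 between -0.014 and 0.014 m and z of comb3_mid in the frame of clip4 below 0.0755 m)) and ((x of comb4_mid in the frame of clip0 between -0.008 and 0.008 m and y of comb4_mid in the frame of clip0 between -0.014 and 0.014 m and z of comb4_mid in the frame of clip0 below 0.0755 m) or (x of comb4_mid in the frame of clip1 between -0.008 and 0.008 m and y of comb4_mid in the frame of clip1 between -0.014 and 0.014 m and z of comb4_mid in the frame of clip1 below 0.0755 m) or (x of comb4_mid in the frame of clip2 between -0.008 and 0.008 m and y of comb4_mid in the frame of clip2 between -0.014 and 0.014 m and z of comb4_mid in the frame of clip2 below 0.0755 m) or (x of comb4_mid in the frame of clip3 between -0.008 and 0.008 m and y of comb4_mid in the frame of clip3 between -0.014 and 0.014 m and z of comb4_mid in the frame of clip3 below 0.0755 m) or (x of comb4_mid in the frame of clip4 between -0.008 and 0.008 m and y of comb4_mid in the frame of clip4 between -0.014 and 0.014 m and z of comb4_mid in the frame of clip4 below 0.0755 m)) and x of compact_mid in the frame of tray_in between -0.05 and 0.05 m and y of compact_mid in the frame of tray_in between -0.06 and 0.06 m and z of compact_mid in the frame of tray_in below 0.015 m and angle between compact_mid's own z axis and vertical below 0.12 rad), for 0.2 s.
2. then the fan lever is pushed fully over to on (value of joint fan above 0.85 rad), for 0.2 s.
At the end, for the whole second after the job is handed in: Every comb stands in a clip of its own: centre within 8 mm across and 14 mm along the slot of the clip's centre, tip within 5.5 mm of the clip floor, within 0.14 rad of upright and 0.2 rad of the slot's direction; the compact lies flat inside the tray; the fan lever is past 0.85 rad; all is at rest (all of step 1 and value of joint fan above 0.85 rad and linear speed of each of compact, comb0, comb1, comb2, comb3, comb4 below 0.02 m/s); the robot touches nothing.
It fails at once if a bystander (hairpin jar, cream jar, tweezers, paddle brush, puff pot) is moved more than 3 cm (distance of any of pinjar, tweezer, paddle, cream, sponge from where it was at the start of the episode above 0.03 m).
Of comb0, comb1, comb2, comb3, comb4 only 3 to 5 are there at a start; the rules pass over those that are not, and their reading is None.
At some moment in a run one of compact may be knocked a few centimetres aside while the robot is not near it.
It also fails if it takes over 210 s, if anything falls off the work surface, if the arm or the gripper's body presses on something with over 40 N, if the wrist force passes 120 N, or if a joint passes its speed limit or range.

## Robot

A 6-joint arm with a two-finger parallel gripper is mounted at the origin on the work surface. World frame = base frame: x ahead of the robot, y to its left, z up, the work surface at z = 0. Lengths are in m, angles in degrees, forces in N, time in s.
With the tool pointing down it reaches from about 0.3 to 0.75 m from the base axis. Payload 8.5 kg.
Tool frame: the origin (TCP) lies at the very end of the fingers, on their centre line; the grasp point (between the pads) lies 19 mm behind it (env.tcp_to_grasp is the distance from the TCP to the grasp point, in m); z points along the fingers, y is the line along which they close (so a half turn about z gives the same grasp; the last joint's range is limited). The gripper opens to 85 mm and grips with 20 to 120 N. Pads are 22 mm wide; open, the fingers measure 114 mm over their backs; the gripper's body (76 mm by 85 mm) begins 54 mm behind the grasp point. The pads swing forward as they close: fully open they stand 13 mm farther back than shut.
Start: joints at [-76.965, 21.807, 74.336, -0, 83.858, -12.336], TCP at [0.236, -0.497, 0.211] pointing down, gripper open.
Joint ranges: [-178.18, 178.18], [-50.72, 133.34], [12.68, 142.11], [-81.47, 261.47], [9.98, 163.14], [-165.26, 165.26]. Speed limits (degrees/s): [136.94, 136.94, 180, 180, 180, 180].

## Interface

Orientations are given as a 3x3 rotation matrix whose columns are the frame's x, y, z axes.
In Python, from rig import status, get_image, env gives the robot as it stands.
- The arm moves only by the shell command python3 -m handwheel 'ROWS' [FORCE]. ROWS is text: rows parted by semicolons, each of 7 numbers parted by spaces: the shift along the world's x, y, z in cm, then the turn, a rotation vector about the world's x, y, z in degrees, then the opening, from 0 (shut) to 1 (fully open). In form: dx dy dz wx wy wz gripper; .... A call has 1 to 8 rows; each row is the pose to reach, as a shift and turn from the pose commanded when the call began; what a row does not reach only later rows make up. A row lasts 1/12 s, in which the tool goes at most 41.7 mm and 7.16 degrees, less where a joint would pass 70% of its speed; a pose out of reach is approached as far as the arm can. A call with a gripper value outside its range is refused whole. The fingers move at their own pace and stop on an object; FORCE is the grip in N (left out, the last holds). Time passes only in rows, so rows that repeat a pose let the fingers close. It gives the time, the measured TCP pose, the force, the opening and the grip force at its end, in the units of the state.
- status.observe(): the state, without advancing time (a new reading comes with each control period).
- get_image(name): name is "scene" or "top" or "wrist"; returns a dict with "color" (420x560x3 uint8, red, green, blue), "vertical_fov" (degrees; the focal length in pixels is half the picture's height over the tangent of half this angle, whatever the lens; pixels are square), "cx", "cy" (the principal point, pixels), "k1" (the pictures are not rectified: a ray, as slopes to the right and down, at radius r is drawn at 1 + k1 r^2 times it, then the intrinsics apply), "xyz" and "orientation" of the camera in the world. Camera axes: x right, y down, z forward; pixel columns grow to the right and rows downward; lengths in m; the calibration is good to about 2 mm. A picture is of the moment at which its call begins. There is no depth.
- env.close_job(): hands the job in; it is judged then, once.
The state is a dict: "time_s": time; "q": joint angles; "qvel": joint speeds; "joint_efforts": joint torques, N m; "position": TCP position; "tool_rot": TCP orientation; "ft_force": force on the tool from outside, world axes, zero at the start; "wrist_torque": the same for the moment, N m; "grip_width": finger opening in m; "gripper_force": force on a finger pad.
Only numpy, scipy, OpenCV 4.12 (cv2) and the standard library are available. Lean on these libraries where they do the work, as an engineer would, in place of code of your own. Each camera call takes 0.05 s, during which the arm holds its last target. There are 200 camera calls.

## Working session

There is one attempt and no reset: what is moved stays moved. The work goes in short steps, Python scripts to look and compute and a shell command to move; the robot and the scene stay as the last step left them, time stands still between calls to the robot, and variables do not carry over. Pictures are saved under pics/ and viewed, at most 14 in all, crops included, and the job is handed in when it is done.

```bash
mkdir -p pics; ls; cat > h.py <<'E'
import numpy as np, cv2, pickle
from rig import status, get_image, env
def snap(name,tag):
    im=get_image(name); cv2.imwrite(f'pics/{tag}.png',im['color'][:,:,::-1]); pickle.dump(im,open(f'pics/{tag}.pkl','wb')); return im
def load(tag): return pickle.load(open(f'pics/{tag}.pkl','rb'))
def K(im):
    f=im['color'].shape[0]/2/np.tan(np.radians(im['vertical_fov'])/2)
    return np.array([[f,0,im['cx']],[0,f,im['cy']],[0,0,1.]])
def ray(im,uv):
    p=cv2.undistortPoints(np.array([[uv]],float),K(im),np.array([im['k1'],0,0,0.]))[0,0]
    R=np.array(im['orientation']); return R@np.array([p[0],p[1],1.])
def at_z(im,uv,z):
    d=ray(im,uv); o=np.array(im['xyz']); return o+d*(z-o[2])/d[2]
def proj(im,P):
    R=np.array(im['orientation']); c=(np.atleast_2d(P)-np.array(im['xyz']))@R
    return cv2.projectPoints(c,np.zeros(3),np.zeros(3),K(im),np.array([im['k1'],0,0,0.]))[0][:,0]
def st():
    s=status.observe(); print(s['time_s'],np.round(s['position'],4),np.round(s['tool_rot'],3).tolist(),np.round(s['ft_force'],1),round(s['grip_width'],4),s['gripper_force'])
    return s
E
python3 - <<'E'
from h import *
for n in ('scene','top','wrist'):
    im=snap(n,n+'0'); print(n,im['vertical_fov'],im['cx'],im['cy'],im['k1'],im['xyz'],np.round(im['orientation'],3).tolist())
st()
a=load('top0')['color'];cv2.imwrite('pics/top0b.png',cv2.resize(a[:,:,::-1],(800,600)))
a=load('scene0')['color'];cv2.imwrite('pics/scene0b.png',cv2.resize(a[:,:,::-1],(800,600)))
E
```

```text
pics
scene 54.797973883948416 274.67663309666983 209.012332571218 -0.10313657637427649 [1.03618657 0.11362808 0.7894887 ] [[-0.18, 0.745, -0.642], [0.984, 0.135, -0.119], [-0.002, -0.653, -0.758]]
top 57.24308714258055 287.0095145912735 213.35685127563215 -0.11059062276063629 [ 0.24775283 -0.03261293  0.98640413] [[0.1, -0.975, 0.199], [-0.995, -0.097, 0.023], [-0.003, -0.201, -0.98]]
wrist 69.45377079641004 282.63994373884344 212.66591708127018 -0.06078804412609754 [ 0.30275813 -0.46468813  0.3732496 ] [[0.428, -0.864, -0.264], [-0.904, -0.41, -0.124], [-0.0, 0.292, -0.957]]
0.15 [ 0.2356 -0.4967  0.2104] [[0.904, 0.428, -0.0], [0.428, -0.904, 0.001], [0.0, -0.001, -1.0]] [ 0.1 -1.3 -0.1] 0.0855 0.0
```

View pics/top0b.png

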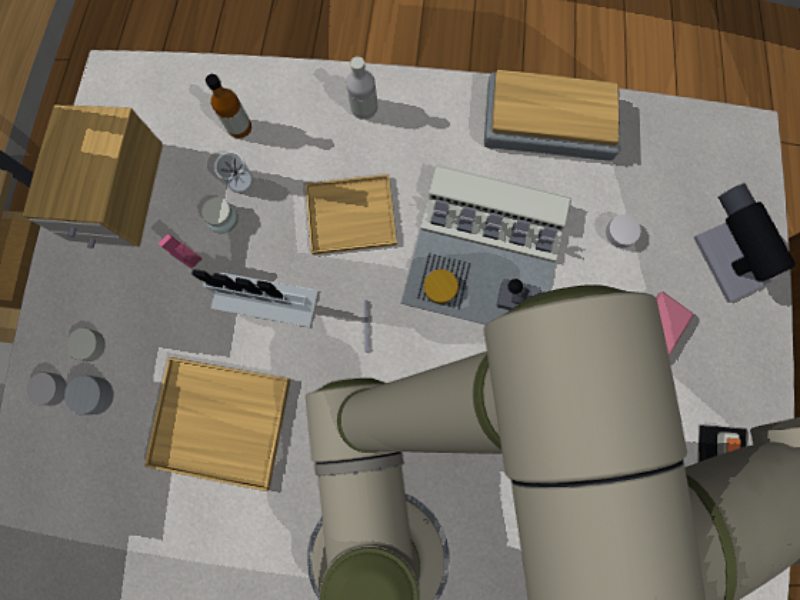

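View pics/scene0b.png

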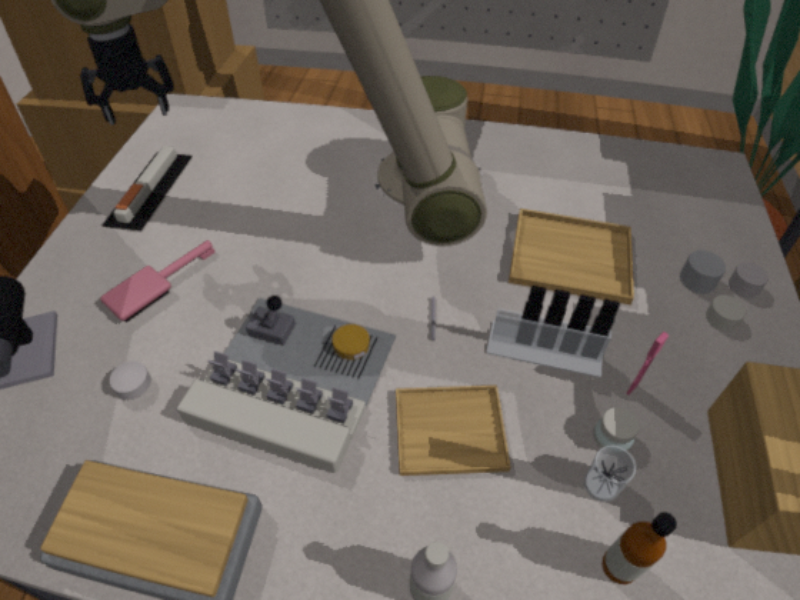

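The top view shows the rack (clips at (440–547, 212–240)), the compact at (440,287) and the lever tip at (515,286). It also shows the small tray at (352,215), the large tray at (225,425) and a stand with 4 black combs at (200–275, 270–295). The pink comb lies separate at (180,250). I'll zoom in for precise corners.

```bash
python3 - <<'E'
from h import *
def crop(tag,x0,y0,x1,y1,out):
    a=load(tag)['color'][y0:y1,x0:x1,::-1]; s=min(800/(x1-x0),600/(y1-y0)); print(out,s)
    return cv2.resize(a,None,fx=s,fy=s,interpolation=cv2.INTER_CUBIC)
a=crop('top0',275,110,405,230,'a')
cv2.imwrite('pics/c1.png',a)
a=crop('top0',120,110,290,237,'b'); cv2.imwrite('pics/c2.png',a)
t=load('top0');s=load('scene0')
P=lambda im,u,v,z:np.round(at_z(im,(u*.7,v*.7),z),3)
print('small tray',[P(t,*c,.014) for c in((306,180),(391,176),(398,244),(312,254))])
print('big tray',[P(t,*c,.014) for c in((168,356),(292,378),(270,490),(146,465))])
print('compact',P(t,440,286,.025),P(s,351,339,.025))
print('tip',P(t,515,286,.08),P(s,274,302,.08))
E
```

```text
a 5.0
b 4.705882352941177
small tray [array([0.669, 0.213, 0.014]), array([0.692, 0.052, 0.014]), array([0.558, 0.024, 0.014]), array([0.523, 0.18 , 0.014])]
big tray [array([0.308, 0.418, 0.014]), array([0.293, 0.185, 0.014]), array([0.098, 0.198, 0.014]), array([0.111, 0.426, 0.014])]
compact [ 0.483 -0.06   0.025] [ 0.487 -0.058  0.025]
tip [ 0.482 -0.186  0.08 ] [ 0.476 -0.185  0.08 ]
```

View pics/c1.png

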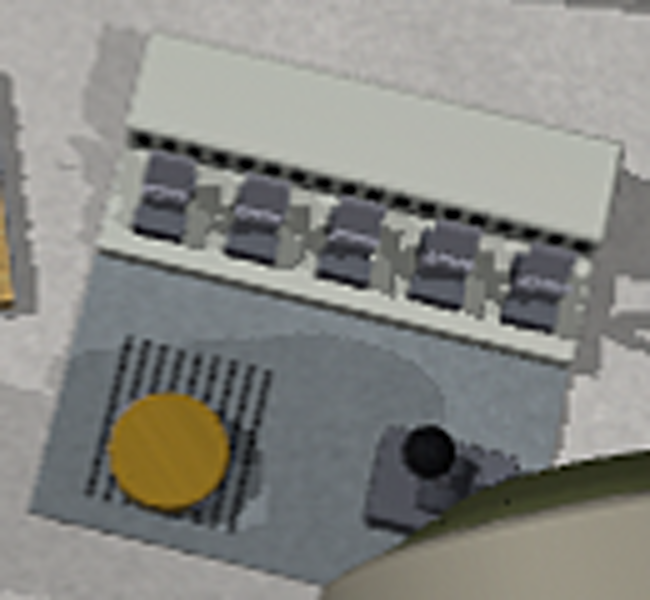

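View pics/c2.png

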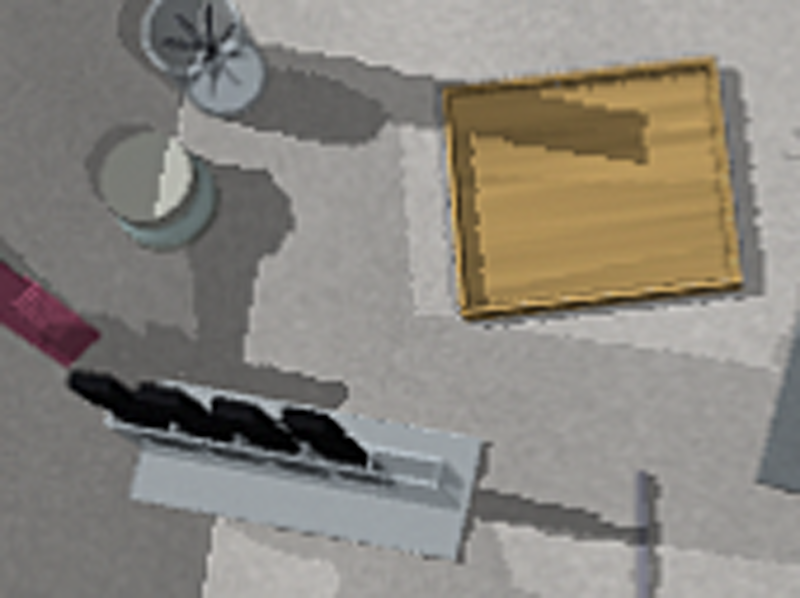

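The first crop shows the blower-box, bed and plate corners, the compact at (170,450) and the lever ball at (430,450). The second shows 4 combs in the four left (+y) compartments, the stand's foot corners, and the small tray. Next I fit poses.

```bash
cat >> h.py <<'E'
from scipy.optimize import least_squares
def T(p,L):
    c,s=np.cos(p[2]),np.sin(p[2]); L=np.atleast_2d(np.array(L,float)); return np.c_[p[0]+c*L[:,0]-s*L[:,1],p[1]+s*L[:,0]+c*L[:,1],L[:,2]]
def fit(obs,p0):
    # obs: list of (im, local, uv)
    f=lambda p:np.concatenate([proj(i,T(p,l))[0]-np.array(u) for i,l,u in obs])
    r=least_squares(f,p0,loss='soft_l1'); return r.x,np.round(r.fun.reshape(-1,2),1)
E
cat > fit1.py <<'E'
from h import *
t=load('top0');s=load('scene0')
n=lambda x,y,sc,x0,y0:((x+.5)/sc-.5+x0,(y+.5)/sc-.5+y0)
a=lambda x,y:n(x,y,5,275,110)
b=lambda x,y:n(x,y,800/170,120,110)
c=lambda x,y:n(x,y,1/.7,0,0)
rack=[(t,(.09,.13,.042),a(153,33)),(t,(.09,-.13,.042),a(620,143)),(t,(.03,.13,.042),a(130,130)),(t,(.03,-.13,.042),a(600,245)),(t,(-.03,.13,.018),a(100,250)),(t,(-.03,-.13,.018),a(572,358)),(t,(-.175,.13,.005),a(30,513)),
(s,(.09,-.13,.042),c(178,412)),(s,(.09,.13,.042),c(334,467)),(s,(-.175,.13,.005),c(396,337))]
r,e=fit(rack,[.6,-.15,-.1]);print('rack',np.round(r,4),np.degrees(r[2]));print(e.tolist())
stand=[(t,(-.035,-.095,.003),b(460,562)),(t,(-.035,.095,.003),b(132,497)),(t,(.035,-.095,.003),b(488,443)),
(s,(.035,-.095,.003),c(489,351)),(s,(.035,.095,.003),c(603,374))]
p,e=fit(stand,[.45,.25,0]);print('stand',np.round(p,4),np.degrees(p[2]));print(e.tolist())
tray=[(t,(.07,.08,.014),b(444,88)),(t,(.07,-.08,.014),b(715,58)),(t,(-.07,-.08,.014),b(742,288)),(t,(-.07,.08,.014),b(466,322)),
(s,(.07,.08,.014),c(508,465)),(s,(.07,-.08,.014),c(399,473)),(s,(-.07,-.08,.014),c(396,389)),(s,(-.07,.08,.014),c(502,386))]
q,e=fit(tray,[.6,.12,.1]);print('tray',np.round(q,4),np.degrees(q[2]));print(e.tolist())
print('compact', at_z(t,a(170,450),.025), 'tip',at_z(t,a(430,450),.08))
def draw(im,sets,out,box):
    k=5;img=cv2.resize(im['color'][:,:,::-1],None,fx=k,fy=k,interpolation=cv2.INTER_CUBIC)
    for P,col in sets:
        for u in proj(im,P): cv2.circle(img,tuple(int(v) for v in (u+.5)*k),3,col,-1)
    x0,y0,x1,y1=[int(v*k) for v in box]; im2=img[y0:y1,x0:x1]; f=min(800/im2.shape[1],600/im2.shape[0]);cv2.imwrite(out,cv2.resize(im2,None,fx=f,fy=f))
clips=T(r,[(x,y,.018+.048) for y in (-.1,-.05,0,.05,.1) for x in(-.008,.008)])
foot=T(p,[(x,y,.0) for x in(-.035,.035) for y in(-.095,.095)])
rim=T(p,[(x,y+d,.07) for x in(-.005,.005) for y in(-.072,-.036,0,.036,.072) for d in(-.0165,.0165)])
comb=T(p,[(x,y+d,.144) for x in(-.005,.005) for y in(-.036,0,.036,.072) for d in(-.012,.012)])
S=[(clips,(0,0,255)),(foot,(255,0,0)),(rim,(0,255,0)),(comb,(0,255,255))]
draw(s,S,'pics/ov_s.png',(110,190,450,350)) ; draw(t,S,'pics/ov_t.png',(120,110,410,235))
E
python3 fit1.py
```

```text
rack [ 0.6039 -0.1447 -0.1458] -8.35618104138402
[[-0.9, -1.6], [1.0, -0.9], [-1.7, -0.7], [1.1, -0.5], [-1.3, -0.7], [0.2, 0.8], [-0.7, -0.4], [-3.1, -2.2], [0.3, -2.7], [-0.3, -1.7]]
stand [ 0.4294  0.2608 -0.0734] -4.2068919073606095
[[-0.8, 0.3], [-0.6, 1.7], [-1.3, -0.3], [-2.3, 0.7], [-1.8, 0.8]]
tray [0.6102 0.121  0.216 ] 12.376242343038323
[[-0.6, 0.0], [0.0, -0.2], [-0.1, -0.6], [-1.5, -0.9], [1.6, 1.5], [-0.4, -1.0], [-0.8, -1.0], [-4.1, -1.3]]
compact [ 0.48486389 -0.06150415  0.025     ] tip [ 0.48399582 -0.1857948   0.08      ]
```

View pics/ov_s.png

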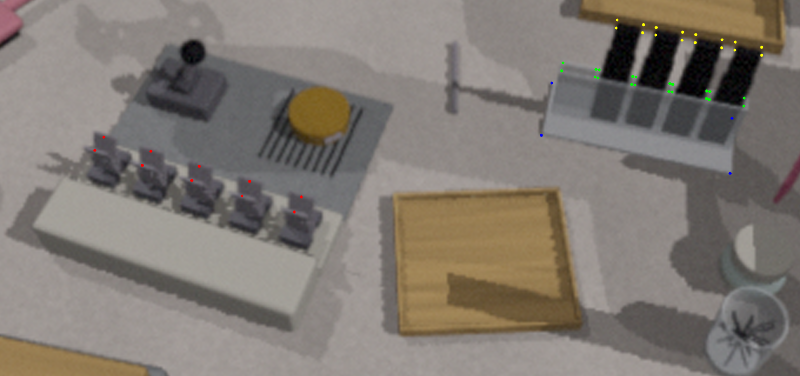

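Overlays agree to a few mm. The wrist camera will refine the rest. First I move above the compact.

```bash
R='12.4 21.8 1 0 0 56.3 1'; 
python3 -m handwheel '12.4 21.8 1 0 0 56.3 1;12.4 21.8 1 0 0 56.3 1;12.4 21.8 1 0 0 56.3 1;12.4 21.8 1 0 0 56.3 1;12.4 21.8 1 0 0 56.3 1;12.4 21.8 1 0 0 56.3 1;12.4 21.8 1 0 0 56.3 1;12.4 21.8 1 0 0 56.3 1'
python3 -m handwheel '12.5 21.7 -1 0 0 0 1;12.5 21.7 -1 0 0 0 1;12.5 21.7 -1 0 0 0 1;12.5 21.7 -1 0 0 0 1;12.5 21.7 -1 0 0 0 1;12.5 21.7 -1 0 0 0 1;12.5 21.7 -1 0 0 0 1;12.5 21.7 -1 0 0 0 1'
cat > compact.py <<'E'
from h import *
import sys
def brass(im,z):
    hsv=cv2.cvtColor(im['color'],cv2.COLOR_RGB2HSV)
    m=cv2.inRange(hsv,(15,190,90),(30,255,255))
    n,l,stt,c=cv2.connectedComponentsWithStats(m); i=1+np.argmax(stt[1:,4]); print('blob',stt[i].tolist(),np.round(c[i],1),'pos',np.round(at_z(im,c[i],z),4)); return m
if __name__=='__main__':
    brass(snap('wrist',sys.argv[1]),float(sys.argv[2])); st()
E
python3 compact.py w1 .025
```

```text
time_s: 0.82
position: [0.3606, -0.2767, 0.221]
tool_rot: [[0.135, 0.991, 0.0], [0.991, -0.135, -0.0], [-0.0, 0.0, -1.0]]
ft_force: [-0.6, 0.3, -0.9]
grip_width: 0.0853
gripper_force: 0.0
time_s: 1.48
position: [0.485, -0.0601, 0.2104]
tool_rot: [[0.141, 0.99, -0.001], [0.99, -0.141, 0.0], [0.0, -0.001, -1.0]]
ft_force: [0.6, -1.0, 0.4]
grip_width: 0.0852
gripper_force: 0.0Traceback (most recent call last):
  File "compact.py", line 8, in <module>
    brass(snap('wrist',sys.argv[1]),float(sys.argv[2])); st()
    ~~~~~^^^^^^^^^^^^^^^^^^^^^^^^^^^^^^^^^^^^^^^^^^^^^^
  File "compact.py", line 6, in brass
    n,l,stt,c=cv2.connectedComponentsWithStats(m); i=1+np.argmax(stt[1:,4]); print('blob',stt[i].tolist(),np.round(c[i],1),'pos',np.round(at_z(im,c[i],z),4)); return m
                                                       ~~~~~~~~~^^^^^^^^^^^
    return _wrapfunc(a, 'argmax', axis=axis, out=out, **kwds)
    return bound(*args, **kwds)
ValueError: attempt to get argmax of an empty sequence
```

View pics/w1.png

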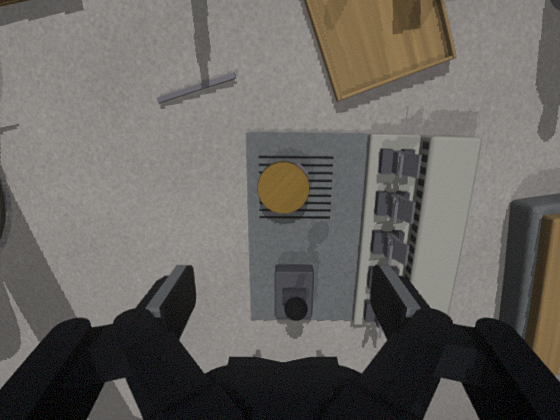

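The wrist view shows the compact at (284,188), the rack's plate corners at (248,131) and (251,320), the bed corner at (370,135), the box's back corner at (479,138) and the tray's near corners at (338,100) and (455,56).

```bash
sed -i 's/(15,190,90),(30,255,255)/(14,150,80),(32,255,255)/' compact.py; cat > fit2.py <<'E'
from fit1 import *
from compact import brass
w=load('w1')
print('compact w',at_z(w,(284,188),.025))
print(cv2.cvtColor(w['color'],cv2.COLOR_RGB2HSV)[188,284],cv2.cvtColor(w['color'],cv2.COLOR_RGB2HSV)[60,360]); 
wr=[(w,(-.175,.13,.005),(248,131)),(w,(-.175,-.13,.005),(251,320.5)),(w,(-.03,.13,.018),(370,135)),(w,(.03,.13,.042),(428,134)),(w,(.09,.13,.042),(479,138))]
r,e=fit(wr,[.6,-.15,-.1]);print('rack w',np.round(r,4),np.degrees(r[2]),e.tolist())
wt=[(w,(-.07,.08,.014),(308,0)),(w,(-.07,-.08,.014),(338,101)),(w,(.07,-.08,.014),(456,57))]
q,e=fit(wt[1:],[.6,.12,.1]);print('tray w',np.round(q,4),e.tolist())
print('tip',at_z(w,(296,309),.08))
E
python3 fit2.py | tail -5
```

```text
compact w [ 0.48618586 -0.06188565  0.025     ]
[ 19 147 125] [ 17 107 129]
rack w [ 0.6027 -0.1476 -0.1449] -8.304881136209529 [[-3.9, 2.0], [-0.6, -0.6], [-0.6, -0.8], [2.2, 2.1], [3.9, -0.7]]
tray w [0.6105 0.1196 0.2192] [[-0.4, 0.1], [0.5, -0.1]]
tip [ 0.48160968 -0.18976587  0.08      ]
```

```bash

python3 -m handwheel '0.1 -0.15 -4 0 0 0 1;0.1 -0.15 -8 0 0 0 1;0.1 -0.15 -12 0 0 0 1;0.1 -0.15 -16 0 0 0 1;0.1 -0.15 -18.5 0 0 0 1;0.1 -0.15 -20 0 0 0 1;0.1 -0.15 -20.2 0 0 0 1;0.1 -0.15 -20.2 0 0 0 1' 30
python3 -m handwheel '0 0 0 0 0 0 0.5;0 0 0 0 0 0 0.5;0 0 0 0 0 0 0.5;0 0 0 0 0 0 0.5;0 0 0 0 0 0 0.5;0 0 0 0 0 0 0.5;0 0 0 0 0 0 0.5;0 0 0 0 0 0 0.5'
python3 -m handwheel '0 0 1 0 0 0 0.5;0 0 3 0 0 0 0.5;0 0 5 0 0 0 0.5;0 0 5 0 0 0 0.5'
python3 - <<'E'
from h import *
snap('scene','s1');a=load('s1')['color'][150:360,100:380,::-1];cv2.imwrite('pics/s1c.png',cv2.resize(a,(800,600)));st()
E
```

```text
time_s: 2.2
position: [0.4851, -0.0646, 0.0086]
tool_rot: [[0.147, 0.989, -0.001], [0.989, -0.147, 0.0], [0.0, -0.001, -1.0]]
ft_force: [-0.3, 0.2, -0.3]
grip_width: 0.0853
gripper_force: 0.0
time_s: 2.87
position: [0.4857, -0.0634, 0.0089]
tool_rot: [[0.145, 0.989, 0.0], [0.989, -0.145, -0.0], [-0.0, 0.0, -1.0]]
ft_force: [-0.3, 0.0, 0.7]
grip_width: 0.0427
gripper_force: 0.0
time_s: 3.2
position: [0.4872, -0.0639, 0.0617]
tool_rot: [[0.145, 0.989, 0.005], [0.989, -0.145, -0.002], [-0.001, 0.005, -1.0]]
ft_force: [0.3, -1.3, 0.5]
grip_width: 0.0427
gripper_force: 0.0
3.25 [ 0.4865 -0.0637  0.0601] [[0.145, 0.989, 0.003], [0.989, -0.145, -0.001], [-0.001, 0.003, -1.0]] [ 0.2 -0.2  0.2] 0.0427 0.0
```

View pics/s1c.png

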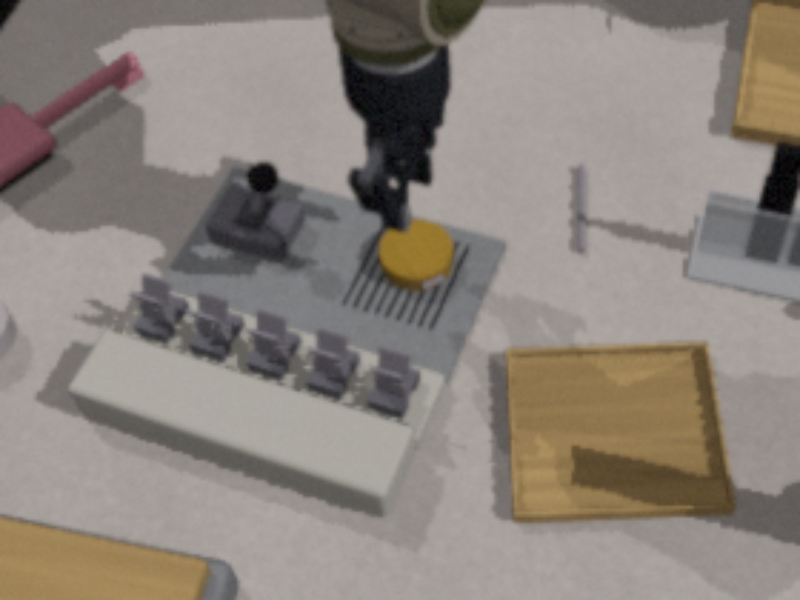

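```bash
python3 - <<'E'
from h import *
w=snap('wrist','w2');s=load('s1')
print('scene tcp',proj(s,[.4865,-.0637,.06])[0],'crop',(proj(s,[.4865,-.0637,.06])[0]-[100,150])/.35)
R=np.array(st()['tool_rot'])
for P in ([.4865,-.0637,.06],[.4865,-.0637,.073]): print('wrist tcp',proj(w,P)[0])
for sg in(1,-1): print(proj(w,np.array([.4865,-.0637,.068])+sg*.0215*R[:,1]))
print('compact proj',proj(w,[.4855,-.0617,.025])[0])
E
```

```text
scene tcp [242.4801558  227.56669578] crop [407.08615944 221.61913079]
3.3 [ 0.4858 -0.0635  0.059 ] [[0.145, 0.989, 0.001], [0.989, -0.145, -0.0], [-0.0, 0.001, -1.0]] [-0.2  0.2 -0.7] 0.0427 0.0
wrist tcp [282.89309928 253.08006534]
wrist tcp [283.011691   263.06573222]
[[321.13225263 258.95185219]]
[[244.76577159 259.06745834]]
compact proj [280.80392052 229.51921346]
```

View pics/w2.png

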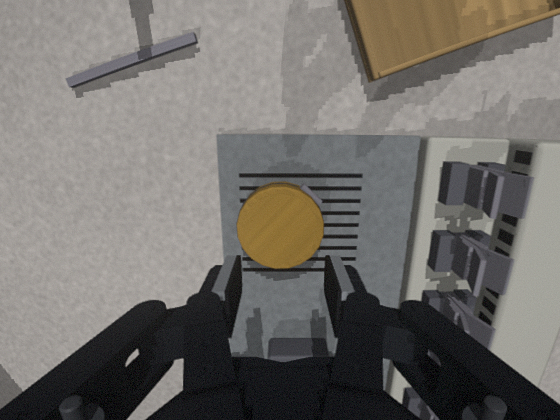

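Fingers closed just above the disc; the estimate is right, so go deeper.

```bash

python3 -m handwheel '0 0.15 0 0 0 0 1;0 0.15 0 0 0 0 1;0 0.15 0 0 0 0 1;0 0.15 -2 0 0 0 1;0 0.15 -4 0 0 0 1;0 0.15 -5.3 0 0 0 1;0 0.15 -5.8 0 0 0 1;0 0.15 -5.8 0 0 0 1' 30
python3 -m handwheel '0 0 0 0 0 0 0.6;0 0 0 0 0 0 0.6;0 0 0 0 0 0 0.6;0 0 0 0 0 0 0.6;0 0 0 0 0 0 0.6;0 0 0 0 0 0 0.6'
```

```text
time_s: 3.97
position: [0.485, -0.0617, -0.0004]
tool_rot: [[0.145, 0.989, -0.003], [0.989, -0.145, 0.001], [0.001, -0.003, -1.0]]
ft_force: [-0.4, 0.2, -1.1]
grip_width: 0.0855
gripper_force: 0.0
time_s: 4.47
position: [0.4859, -0.062, 0.0013]
tool_rot: [[0.145, 0.989, 0.001], [0.989, -0.145, -0.0], [-0.0, 0.001, -1.0]]
ft_force: [-0.3, 0.5, 4.2]
grip_width: 0.0509
gripper_force: 2.1
```

```bash
python3 - <<'E'
from h import *
w=snap('wrist','w3');s=snap('scene','s3')
a=np.hstack([w['color'][120:330,180:400],s['color'][180:390-0,150:350]])[:,:,::-1]
cv2.imwrite('pics/m3.png',cv2.resize(a,(800,400)));st()
E
```

```text
4.5667 [ 0.4859 -0.062   0.0013] [[0.145, 0.989, 0.001], [0.989, -0.145, -0.0], [-0.0, 0.001, -1.0]] [ 0.1 -1.3  6.2] 0.0506 2.999104921548792
```

View pics/m3.png

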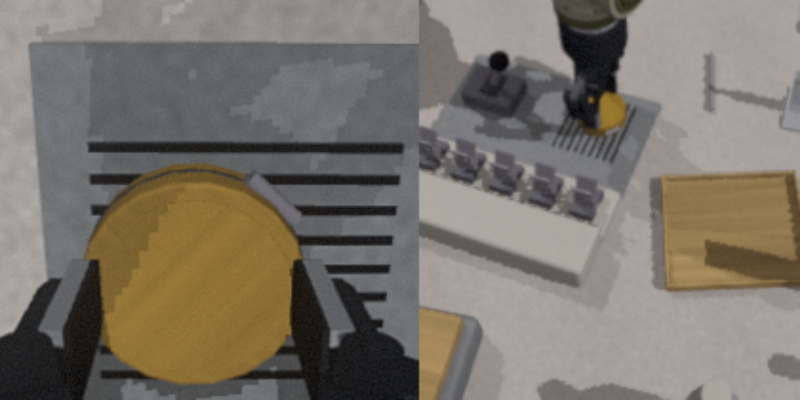

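```bash
python3 - <<'E'
from h import *
w=load('w3');
n=lambda x,y:(180+x/1.905,120+y/1.905)
for z in(.025,.03): print(at_z(w,n(197,280),z),at_z(w,n(92,280),z),at_z(w,n(302,280),z))
print('pad tips', at_z(w,n(98,350),.02), at_z(w,n(292,350),.02),'tcp proj',(proj(w,[.486,-.062,.012])[0]-[180,120])*1.905, (proj(w,[.486,-.062,.03])[0]-[180,120])*1.905)
w=load('w2');print(at_z(w,(281,226),.025)); print(w['xyz'],st()['position'])
E
```

```text
[ 0.48655557 -0.05888237  0.025     ] [ 0.45871247 -0.05483759  0.025     ] [ 0.5144043 -0.0630546  0.025    ]
[ 0.48690631 -0.05633515  0.03      ] [ 0.46006319 -0.05243564  0.03      ] [ 0.51375487 -0.06035753  0.03      ]
pad tips [ 0.45452691 -0.07965518  0.02      ] [ 0.51021595 -0.08788076  0.02      ] tcp proj [196.47330102 269.09600127] [196.69495897 299.771999  ]
[ 0.48601549 -0.05915105  0.025     ]
4.5667 [ 0.4859 -0.062   0.0013] [[0.145, 0.989, 0.001], [0.989, -0.145, -0.0], [-0.0, 0.001, -1.0]] [ 0.1 -1.3  6.2] 0.0506 2.999104921548792
[0.49652929 0.01051504 0.22303538] [ 0.4859089  -0.06202699  0.00128908]
```

The wrist image shows the pads overlapping the disc's edges from above (gap 194 px against disc 210 px in the crop). So the tips stand farther back than I assumed. I'll open and probe lower in small steps, watching the force.

```bash

python3 -m handwheel '0 0 0.3 0 0 0 1;0 0 0.3 0 0 0 1;0 0 0.3 0 0 0 1;0 0 0.3 0 0 0 1;0 0 0.3 0 0 0 1;0 0 0 0 0 0 1' | egrep 'pos|ft|wid'
python3 -m handwheel '0 0 -0.2 0 0 0 1;0 0 -0.2 0 0 0 1;0 0 -0.2 0 0 0 1' | egrep 'pos|ft|wid'
python3 -m handwheel '0 0 -0.2 0 0 0 1;0 0 -0.2 0 0 0 1;0 0 -0.2 0 0 0 1' | egrep 'pos|ft|wid'
python3 -m handwheel '0 0 -0.2 0 0 0 1;0 0 -0.2 0 0 0 1;0 0 -0.2 0 0 0 1' | egrep 'pos|ft|wid'
```

```text
position: [0.4859, -0.062, 0.001]
ft_force: [0.2, 0.4, -0.8]
grip_width: 0.0853
position: [0.4855, -0.0619, -0.0014]
ft_force: [-0.4, -0.4, -0.1]
grip_width: 0.0853
position: [0.4856, -0.0619, -0.0033]
ft_force: [0.1, -0.2, 0.3]
grip_width: 0.0855
position: [0.4856, -0.0619, -0.0053]
ft_force: [-0.4, -0.1, -0.2]
grip_width: 0.0855
```

```bash

python3 -m handwheel '0 0 0 0 0 0 0.82;0 0 0 0 0 0 0.82;0 0 0 0 0 0 0.82' 30| egrep 'pos|ft|wid|grip'
python3 -m handwheel '0 0 0 0 0 0 0.75;0 0 0 0 0 0 0.75;0 0 0 0 0 0 0.75' 30| egrep 'pos|ft|wid|grip'
python3 -m handwheel '0 0 0 0 0 0 0.69;0 0 0 0 0 0 0.69;0 0 0 0 0 0 0.69' 30| egrep 'pos|ft|wid|grip'
```

```text
position: [0.4857, -0.062, -0.0051]
ft_force: [0.1, -0.2, 0.7]
grip_width: 0.0702
gripper_force: 0.0
position: [0.4857, -0.0619, -0.0052]
ft_force: [0.5, 0.1, -0.6]
grip_width: 0.0642
gripper_force: 0.0
position: [0.4857, -0.062, -0.0047]
ft_force: [-1.1, 0.2, 6.2]
grip_width: 0.06
gripper_force: 30.8
```

```bash

python3 -m handwheel '0 0 0 0 0 0 0.5;0 0 0 0 0 0 0.5;0 0 0.5 0 0 0 0.5;0 0 1.5 0 0 0 0.5;0 0 3 0 0 0 0.5;0 0 5 0 0 0 0.5;0 0 8 0 0 0 0.5;0 0 8 0 0 0 0.5' 40| egrep 'pos|ft|wid|grip'
```

```text
position: [0.4878, -0.0626, 0.0792]
ft_force: [2.0, 0.6, 1.0]
grip_width: 0.0588
gripper_force: 43.3
```

```bash

python3 -m handwheel '12.4 18.2 0 0 0 20.7 0.5;12.4 18.2 0 0 0 20.7 0.5;12.4 18.2 0 0 0 20.7 0.5;12.4 18.2 0 0 0 20.7 0.5;12.4 18.2 0 0 0 20.7 0.5;12.4 18.2 0 0 0 20.7 0.5;12.4 18.2 0 0 0 20.7 0.5;12.4 18.2 0 0 0 20.7 0.5' | egrep 'pos|ft|wid|grip'
python3 -m handwheel '0 0 -3 0 0 0 0.5;0 0 -6 0 0 0 0.5;0 0 -7 0 0 0 0.5;0 0 -7.6 0 0 0 0.5;0 0 -7.9 0 0 0 0.5;0 0 -7.9 0 0 0 0.5'| egrep 'pos|ft|wid|grip'
python3 -m handwheel '0 0 0 0 0 0 0.85;0 0 0 0 0 0 0.85;0 0 0 0 0 0 0.85;0 0 0 0 0 0 0.85;0 0 3 0 0 0 0.85;0 0 7 0 0 0 0.85;0 0 11 0 0 0 1;0 0 15 0 0 0 1'| egrep 'pos|ft|wid|grip'
python3 -m handwheel '0 0 4 0 0 0 1;0 0 4 0 0 0 1;0 -12 4 0 0 0 1;0 -12 4 0 0 0 1;0 -12 4 0 0 0 1;0 -12 4 0 0 0 1'| egrep 'pos'
python3 - <<'E'
from h import *
s=snap('scene','s4');a=s['color'][120:330,190:470,::-1];cv2.imwrite('pics/s4c.png',cv2.resize(a,(800,600)));snap('top','t4');snap('wrist','w4');st()
E
```

```text
position: [0.6092, 0.1203, 0.0741]
ft_force: [0.1, -0.6, -0.9]
grip_width: 0.0592
gripper_force: 43.4
position: [0.61, 0.1195, -0.0035]
ft_force: [-0.2, -0.2, -1.5]
grip_width: 0.0592
gripper_force: 43.5
position: [0.6093, 0.1201, 0.148]
ft_force: [0.9, 0.1, 0.4]
grip_width: 0.0849
gripper_force: 0.0
position: [0.6097, -0.0058, 0.1858]
9.7167 [6.096e-01 2.000e-04 1.859e-01] [[-0.214, 0.977, 0.0], [0.977, 0.214, 0.0], [0.0, 0.0, -1.0]] [0.1 0.3 1. ] 0.0853 0.0
```

View pics/s4c.png

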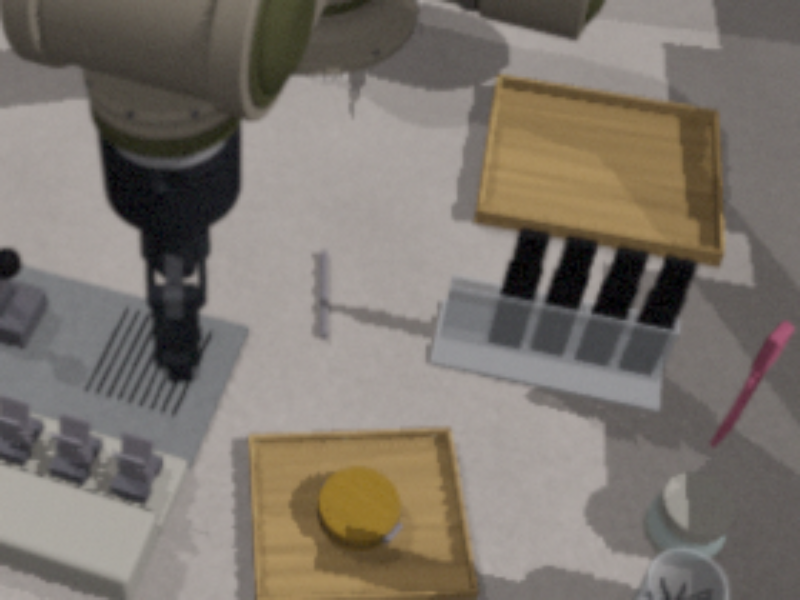

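Compact lies flat in the tray at (360,505). Next I look at the combs with the wrist camera.

```bash

python3 -m handwheel '-18 17 5.4 0 0 -16.6 1;-18 17 5.4 0 0 -16.6 1;-18 17 5.4 0 0 -16.6 1;-18 17 5.4 0 0 -16.6 1;-18 17 5.4 0 0 -16.6 1;-18 17 5.4 0 0 -16.6 1;-18 17 5.4 0 0 -16.6 1;-18 17 5.4 0 0 -16.6 1' | egrep 'pos'
python3 - <<'E'
from h import *
w=snap('wrist','w5');snap('top','t5');snap('scene','s5');st()
s=load('s4')
for z in(0,.013,.025): print('tcp proj s4 crop',(proj(s,[.6096,.0002,.1859+z])[0]-[190,120])/.35)
p=[.4294,.2608,-.0734]
print('comb tops pred',proj(w,T(p,[(0,y,.144) for y in (-.036,0,.036,.072)])).round(0).tolist())
a=cv2.resize(w['color'][:,:,::-1],(800,600));cv2.imwrite('pics/w5b.png',a)
E
```

```text
position: [0.4281, 0.1725, 0.2409]
10.5333 [0.4301 0.17   0.2395] [[0.073, 0.997, -0.0], [0.997, -0.073, -0.0], [-0.0, -0.0, -1.0]] [-0.3  0.  -0.1] 0.0855 0.0
tcp proj s4 crop [190.18631652 348.57767397]
tcp proj s4 crop [189.4371422 336.4964487]
tcp proj s4 crop [188.72844151 325.0484578 ]
comb tops pred [[277.0, 148.0], [277.0, 103.0], [277.0, 56.0], [277.0, 5.0]]
```

View pics/w5b.png

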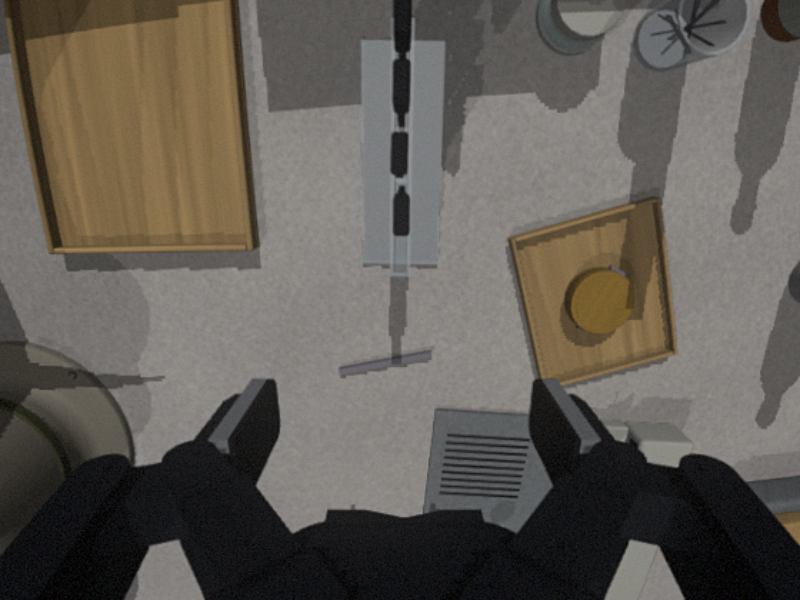

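Four black handles show at native (281,148), (279,108), (280,60) and (281,14), and the stand's foot corners are visible.

```bash
python3 - <<'E'
from h import *
w=load('w5')
wf=[(w,(.035,.095,.004),(444*.7,41*.7)),(w,(-.035,.095,.004),(362*.7,42*.7)),(w,(.035,-.095,.004),(438*.7,266*.7)),(w,(-.035,-.095,.004),(364*.7,263*.7))]
p,e=fit(wf,[.43,.26,-.07]);print('stand w',np.round(p,4),np.degrees(p[2]),e.tolist())
hsv=w['color'].max(axis=2)
m=(hsv<45).astype(np.uint8);m[:, :255]=0;m[:,305:]=0;m[172:]=0
n,l,s_,c=cv2.connectedComponentsWithStats(m)
for i in range(1,n):
    if s_[i,4]>40:
        ys,xs=np.where(l==i); 
        top=ys.max(); sel=xs[ys>top-6]
        print(s_[i].tolist(),c[i].round(1), 'near-end x',sel.mean().round(1),'end pos z.144',at_z(w,(sel.mean(),top+.5),.144).round(4), 'ctr',at_z(w,c[i],.144).round(4))
pp=[.4294,.2608,-.0734]
print('pred centers',T(pp,[(0,y,.144) for y in (-.036,0,.036,.072)]).round(4).tolist()); print('w', T(p,[(0,y,.144) for y in (-.036,0,.036,.072)]).round(4).tolist())
E
```

```text
stand w [ 0.4329  0.2582 -0.079 ] -4.525935217886359 [[0.7, 0.6], [-0.8, -0.8], [0.1, -0.6], [-0.1, 1.0]]
[276, 0, 12, 88, 849] [281.1  39.5] near-end x 280.6 end pos z.144 [0.4335 0.2728 0.144 ] ctr [0.4364 0.3083 0.144 ]
[274, 93, 11, 31, 299] [279.3 107.5] near-end x 278.8 end pos z.144 [0.43   0.2449 0.144 ] ctr [0.4313 0.2575 0.144 ]
[276, 131, 10, 34, 298] [280.5 148.9] near-end x 280.4 end pos z.144 [0.429  0.2109 0.144 ] ctr [0.43   0.2241 0.144 ]
pred centers [[0.4268, 0.2249, 0.144], [0.4294, 0.2608, 0.144], [0.432, 0.2967, 0.144], [0.4347, 0.3326, 0.144]]
w [[0.4301, 0.2223, 0.144], [0.4329, 0.2582, 0.144], [0.4358, 0.2941, 0.144], [0.4386, 0.33, 0.144]]
```

```bash

python3 -m handwheel '0 5.3 -3 0 0 -0.3 0.5;0 5.3 -5 0 0 -0.3 0.5;0 5.3 -5 0 0 -0.3 0.5;0 5.3 -8 0 0 -0.3 0.5;0 5.3 -11 0 0 -0.3 0.5;0 5.3 -13 0 0 -0.3 0.5;0 5.3 -13.5 0 0 -0.3 0.5;0 5.3 -13.5 0 0 -0.3 0.5' 60| egrep 'pos|ft|wid|grip'
python3 -m handwheel '0 0 0 0 0 0 0.3;0 0 0 0 0 0 0.2;0 0 0 0 0 0 0;0 0 0 0 0 0 0;0 0 0 0 0 0 0;0 0 0 0 0 0 0;0 0 0 0 0 0 0' 60| egrep 'pos|ft|wid|grip|tor'
python3 -m handwheel '0 0 1 0 0 0 0;0 0 3 0 0 0 0;0 0 6 0 0 0 0;0 0 10 0 0 0 0;0 0 12 0 0 0 0;0 0 12 0 0 0 0' | egrep 'pos|ft|wid|grip'
```

```text
position: [0.43, 0.2222, 0.1041]
ft_force: [0.6, -0.3, -0.7]
grip_width: 0.0426
gripper_force: 0.0
position: [0.4304, 0.2232, 0.1063]
ft_force: [-0.9, 0.4, 6.5]
grip_width: 0.0084
gripper_force: 60.0
position: [0.4314, 0.2235, 0.2301]
ft_force: [0.2, -0.5, -0.1]
grip_width: 0.0087
gripper_force: 59.1
```

Comb gripped and clear of the stand. Carrying it over the end clip and imaging the rack.

```bash

python3 -m handwheel '8 -23.4 1 0 0 -3.8 0;8 -23.4 1 0 0 -3.8 0;8 -23.4 1 0 0 -3.8 0;8 -23.4 1 0 0 -3.8 0;8 -23.4 1 0 0 -3.8 0;8 -23.4 1 0 0 -3.8 0;8 -23.4 1 0 0 -3.8 0;8 -23.4 1 0 0 -3.8 0' | egrep 'pos|grip'
python3 -m handwheel '7.9 -23.4 0 0 0 0 0;7.9 -23.4 0 0 0 0 0;7.9 -23.4 0 0 0 0 0;7.9 -23.4 0 0 0 0 0;7.9 -23.4 0 0 0 0 0;7.9 -23.4 0 0 0 0 0;7.9 -23.4 0 0 0 0 0;7.9 -23.4 0 0 0 0 0' | egrep 'pos|grip'
python3 - <<'E'
from h import *
w=snap('wrist','w6');st();snap('top','t6')
cv2.imwrite('pics/w6b.png',cv2.resize(w['color'][:,:,::-1],(800,600),interpolation=cv2.INTER_CUBIC))
E
```

```text
position: [0.5098, -0.0125, 0.2343]
grip_width: 0.0085
gripper_force: 59.1
position: [0.5888, -0.245, 0.2337]
grip_width: 0.0084
gripper_force: 59.1
13.6667 [ 0.5887 -0.2437  0.2343] [[0.144, 0.99, -0.001], [0.99, -0.144, 0.001], [0.001, -0.001, -1.0]] [-0.1 -0.   0.4] 0.0091 59.05604302883148
```

View pics/w6b.png

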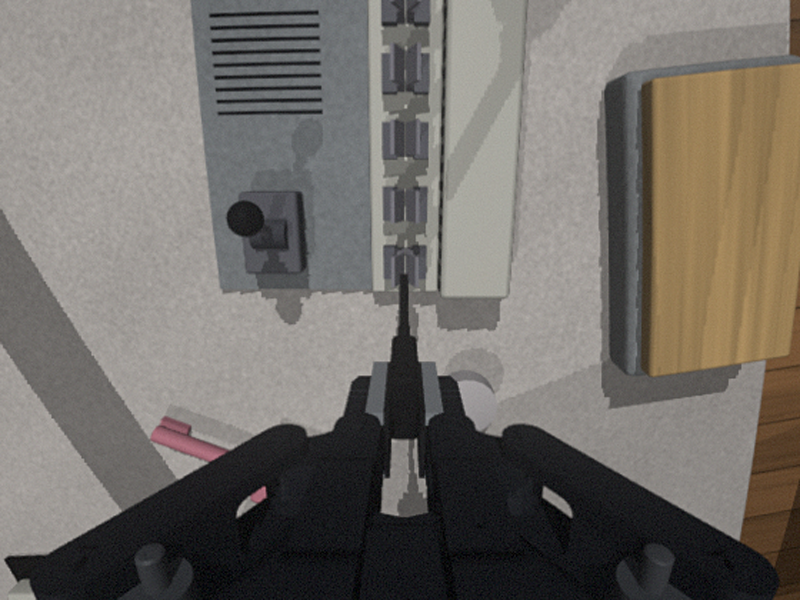

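The held comb is straight, tip at (404,278). The clip slots are at about (405,204), (405,139), (406,70) and the rack's -y corners at (220,292), (374,291), (441,297), (508,296).

```bash
python3 - <<'E'
from h import *
w=load('w6');k=lambda x,y:((x+.5)*.7-.5,(y+.5)*.7-.5)
ob=[(w,(-.175,-.13,.005),k(220,292)),(w,(-.03,-.13,.018),k(374,291)),(w,(.03,-.13,.042),k(442,297)),(w,(.09,-.13,.042),k(508,296))]
cl=[(w,(0,-.05,.066),k(405,204)),(w,(0,0,.066),k(405.5,139)),(w,(0,.05,.066),k(406,70))]
for o in(ob,cl,ob+cl):
    r,e=fit(o,[.6,-.145,-.145]);print('rack',np.round(r,4),np.degrees(r[2]).round(2),e.tolist())
    print('clips',T(r,[(0,y,0) for y in(-.1,-.05,0,.05,.1)])[:,:2].round(4).tolist())
print('comb tip',at_z(w,k(404,278),.128))
R=[.6039,-.1447,-.1458];print(proj(w,T(R,[(0,y,.066) for y in(-.1,-.05,0,.05)]))/.7)
E
```

```text
rack [ 0.6014 -0.1441 -0.1217] -6.97 [[0.7, -0.3], [-1.1, 0.3], [-0.9, 0.2], [1.9, -0.3]]
clips [[0.5893, -0.2433], [0.5954, -0.1937], [0.6014, -0.1441], [0.6075, -0.0944], [0.6136, -0.0448]]
rack [ 0.6039 -0.1481 -0.1528] -8.76 [[-0.0, 3.7], [-0.0, 0.1], [0.0, -4.2]]
clips [[0.5886, -0.2469], [0.5963, -0.1975], [0.6039, -0.1481], [0.6115, -0.0987], [0.6191, -0.0493]]
rack [ 0.6039 -0.1455 -0.136 ] -7.79 [[1.1, -1.2], [-0.5, 0.9], [-0.3, 1.4], [2.5, 1.7], [0.5, 1.4], [-0.3, -2.4], [-1.2, -6.9]]
clips [[0.5903, -0.2446], [0.5971, -0.1951], [0.6039, -0.1455], [0.6107, -0.096], [0.6174, -0.0465]]
comb tip [ 0.59000766 -0.23506855  0.128     ]
[[404.63753618 269.88547908]
 [404.63972701 204.5903542 ]
 [404.63928905 134.09745596]
 [404.6353284   58.6207394 ]]
```

```bash

python3 -m handwheel '0.05 0 -3.5 0 0 0 0;0.05 0 -6 0 0 0 0;0.05 0 -6.5 0 0 0 0;0.05 0 -6.8 0 0 0 0;0.05 0 -6.8 0 0 0 0' 80| egrep 'pos|ft|wid|grip'
python3 -m handwheel '0 0 -0.6 0 0 0 0;0 0 -1 0 0 0 0;0 0 -1.4 0 0 0 0;0 0 -1.8 0 0 0 0' | egrep 'pos|ft|wid|grip'
python3 -m handwheel '0 0 -0.6 0 0 0 0;0 0 -1.2 0 0 0 0;0 0 -1.8 0 0 0 0;0 0 -2.2 0 0 0 0' | egrep 'pos|ft|wid|grip'
python3 -m handwheel '0 0 -0.2 0 0 0 0;0 0 -0.4 0 0 0 0;0 0 -0.6 0 0 0 0' | egrep 'pos|ft|wid|grip'
```

```text
position: [0.5895, -0.2441, 0.168]
ft_force: [1.1, -1.0, 0.2]
grip_width: 0.0079
gripper_force: 83.5
position: [0.5898, -0.2453, 0.1502]
ft_force: [-0.8, 0.3, 12.7]
grip_width: 0.0079
gripper_force: 85.4
position: [0.5896, -0.2454, 0.1277]
ft_force: [0.2, -0.1, 6.9]
grip_width: 0.0079
gripper_force: 84.6
position: [0.5896, -0.2455, 0.1222]
ft_force: [-0.3, -0.8, 6.3]
grip_width: 0.0076
gripper_force: 84.6
```

```bash

python3 -m handwheel '0 0 -0.1 0 0 0 0;0 0 -0.2 0 0 0 0;0 0 -0.2 0 0 0 0' | egrep 'pos|ft'
python3 -m handwheel '0 0 -0.1 0 0 0 0;0 0 -0.2 0 0 0 0;0 0 -0.2 0 0 0 0' | egrep 'pos|ft'
```

```text
position: [0.5897, -0.2455, 0.1204]
ft_force: [-0.7, 0.4, 8.0]
position: [0.5902, -0.2457, 0.1204]
ft_force: [-2.6, 1.1, 17.8]
```

Floor contact came at exactly the predicted height. Releasing and going for comb 2.

```bash

python3 -m handwheel '0 0 0.2 0 0 0 0.5;0 0 0.2 0 0 0 0.5;0 0 0.2 0 0 0 0.5;0 0 0.2 0 0 0 0.5;0 0 3 0 0 0 0.5;0 0 6 0 0 0 0.5;0 0 9 0 0 0 0.5;0 0 9 0 0 0 0.5' 60| egrep 'pos|ft|wid'
python3 -m handwheel '-7.9 25 0 0 0 3.8 0.5;-7.9 25 0 0 0 3.8 0.5;-7.9 25 0 0 0 3.8 0.5;-7.9 25 0 0 0 3.8 0.5;-7.9 25 0 0 0 3.8 0.5;-7.9 25 0 0 0 3.8 0.5;-7.9 25 0 0 0 3.8 0.5' | egrep 'pos'
python3 -m handwheel '-7.9 25.1 0 0 0 0 0.5;-7.9 25.1 0 0 0 0 0.5;-7.9 25.1 0 0 0 0 0.5;-7.9 25.1 0 0 0 0 0.5;-7.9 25.1 0 0 0 0 0.5;-7.9 25.1 0 0 0 0 0.5;-7.9 25.1 0 0 0 0 0.5;-7.9 25.1 0 0 0 0 0.5' | egrep 'pos'
python3 - <<'E'
from h import *
w=snap('wrist','w7');st();snap('scene','s7')
m=(w['color'].max(axis=2)<45).astype(np.uint8);m[:, :240]=0;m[:,320:]=0
n,l,s_,c=cv2.connectedComponentsWithStats(m)
for i in range(1,n):
    if s_[i,4]>40: 
        ys,xs=np.where(l==i);top=ys.max();sel=xs[ys>top-6];print(s_[i].tolist(),c[i].round(1),'near end',at_z(w,(sel.mean(),top+.5),.144).round(4))
E
```

```text
position: [0.5909, -0.246, 0.2129]
ft_force: [1.2, 0.1, -0.2]
grip_width: 0.0425
position: [0.508, 0.0094, 0.2069]
position: [0.4301, 0.2585, 0.2065]
17.5167 [0.4309 0.2569 0.2065] [[0.076, 0.997, -0.0], [0.997, -0.076, -0.0], [-0.0, -0.0, -1.0]] [ 1.  -0.5  0.7] 0.0425 0.0
[281, 106, 12, 33, 370] [286.4 121.5] near end [0.4373 0.3203 0.144 ]
[279, 144, 13, 90, 762] [284.8 189.4] near end [0.43   0.2469 0.144 ]
[240, 260, 2, 37, 48] [240.2 279.4] near end [0.3884 0.1922 0.144 ]
[240, 357, 80, 63, 4867] [279.4 389. ] near end [0.4107 0.044  0.144 ]
```

```bash

python3 -m handwheel '0 0 -4 0 0 0 0.5;0 0 -8 0 0 0 0.5;0 0 -9.5 0 0 0 0.5;0 0 -10.1 0 0 0 0.5;0 0 -10.1 0 0 0 0.5' 70| egrep 'pos|ft|wid|grip'
python3 -m handwheel '0 0 0 0 0 0 0.3;0 0 0 0 0 0 0.2;0 0 0 0 0 0 0;0 0 0 0 0 0 0;0 0 0 0 0 0 0;0 0 0 0 0 0 0' | egrep 'pos|ft|wid|grip'
python3 -m handwheel '0 0 1 0 0 0 0;0 0 3 0 0 0 0;0 0 6 0 0 0 0;0 0 10 0 0 0 0;0 0 12 0 0 0 0;0 0 12 0 0 0 0' | egrep 'pos|ft|wid|grip'
python3 -m handwheel '8.3 -22.5 0 0 0 -3.8 0;8.3 -22.5 0 0 0 -3.8 0;8.3 -22.5 0 0 0 -3.8 0;8.3 -22.5 0 0 0 -3.8 0;8.3 -22.5 0 0 0 -3.8 0;8.3 -22.5 0 0 0 -3.8 0;8.3 -22.5 0 0 0 -3.8 0' | egrep 'pos'
python3 -m handwheel '8.25 -22.6 0 0 0 0 0;8.25 -22.6 0 0 0 0 0;8.25 -22.6 0 0 0 0 0;8.25 -22.6 0 0 0 0 0;8.25 -22.6 0 0 0 0 0;8.25 -22.6 0 0 0 0 0;8.25 -22.6 0 0 0 0 0;8.25 -22.6 0 0 0 0 0' | egrep 'pos|ft|wid|grip'
python3 - <<'E'
from h import *
snap('wrist','w8');snap('scene','s8');snap('top','t8');st()
E
```

```text
position: [0.4315, 0.2548, 0.1049]
ft_force: [0.1, -0.3, 0.5]
grip_width: 0.0426
gripper_force: 0.0
position: [0.4319, 0.2563, 0.1074]
ft_force: [-0.5, -0.9, 6.6]
grip_width: 0.0082
gripper_force: 70.8
position: [0.4329, 0.2567, 0.2312]
ft_force: [0.8, -0.2, -0.7]
grip_width: 0.0082
gripper_force: 69.9
position: [0.5156, 0.0262, 0.2252]
position: [0.5966, -0.1959, 0.2247]
ft_force: [-1.0, 0.7, 0.4]
grip_width: 0.0082
gripper_force: 69.8
20.3833 [ 0.5965 -0.1935  0.226 ] [[0.144, 0.99, -0.0], [0.99, -0.144, 0.0], [0.0, -0.0, -1.0]] [-0.1 -0.6 -0.4] 0.0081 69.84758377075195
```

```bash

python3 -m handwheel '0 0 -3 0 0 0 0;0 0 -5 0 0 0 0;0 0 -5.5 0 0 0 0;0 0 -5.8 0 0 0 0;0 0 -5.8 0 0 0 0' 80| egrep 'pos|ft|wid|grip'
python3 -m handwheel '0 0 -0.6 0 0 0 0;0 0 -1 0 0 0 0;0 0 -1.4 0 0 0 0;0 0 -1.8 0 0 0 0' | egrep 'pos|ft|wid|grip'
python3 -m handwheel '0 0 -0.6 0 0 0 0;0 0 -1.2 0 0 0 0;0 0 -1.8 0 0 0 0;0 0 -2.2 0 0 0 0' | egrep 'pos|ft'
python3 -m handwheel '0 0 -0.2 0 0 0 0;0 0 -0.4 0 0 0 0;0 0 -0.6 0 0 0 0' | egrep 'pos|ft'
python3 -m handwheel '0 0 -0.1 0 0 0 0;0 0 -0.2 0 0 0 0;0 0 -0.2 0 0 0 0' | egrep 'pos|ft'
```

```text
position: [0.5968, -0.1943, 0.1685]
ft_force: [-0.1, -0.7, 0.3]
grip_width: 0.0081
gripper_force: 81.9
position: [0.5974, -0.1953, 0.1512]
ft_force: [-1.4, 0.8, 13.1]
grip_width: 0.0076
gripper_force: 83.8
position: [0.5971, -0.1953, 0.1287]
ft_force: [0.4, 0.7, 7.0]
position: [0.5972, -0.1953, 0.1231]
ft_force: [-1.2, 0.4, 6.8]
position: [0.5973, -0.1954, 0.1214]
ft_force: [-0.4, 0.2, 8.3]
```

```bash

python3 -m handwheel '0 0 -0.1 0 0 0 0;0 0 -0.2 0 0 0 0;0 0 -0.2 0 0 0 0' | egrep 'pos|ft'
python3 -m handwheel '0 0 0.2 0 0 0 0.5;0 0 0.2 0 0 0 0.5;0 0 0.2 0 0 0 0.5;0 0 0.2 0 0 0 0.5;0 0 3 0 0 0 0.5;0 0 6 0 0 0 0.5;0 0 9 0 0 0 0.5;0 0 9 0 0 0 0.5' 70| egrep 'pos|ft|wid'
python3 -m handwheel '-8.1 24.3 0 0 0 3.8 0.5;-8.1 24.3 0 0 0 3.8 0.5;-8.1 24.3 0 0 0 3.8 0.5;-8.1 24.3 0 0 0 3.8 0.5;-8.1 24.3 0 0 0 3.8 0.5;-8.1 24.3 0 0 0 3.8 0.5;-8.1 24.3 0 0 0 3.8 0.5' | egrep 'pos'
python3 -m handwheel '-8.1 24.4 0 0 0 0 0.5;-8.1 24.4 0 0 0 0 0.5;-8.1 24.4 0 0 0 0 0.5;-8.1 24.4 0 0 0 0 0.5;-8.1 24.4 0 0 0 0 0.5;-8.1 24.4 0 0 0 0 0.5;-8.1 24.4 0 0 0 0 0.5;-8.1 24.4 0 0 0 0 0.5' | egrep 'pos'
python3 - <<'E'
from h import *
w=snap('wrist','w9');st();snap('scene','s9')
m=(w['color'].max(axis=2)<45).astype(np.uint8);m[:, :240]=0;m[:,320:]=0
n,l,s_,c=cv2.connectedComponentsWithStats(m)
for i in range(1,n):
    if s_[i,4]>40: 
        ys,xs=np.where(l==i);print(s_[i].tolist(),c[i].round(1),at_z(w,c[i],.144).round(4))
print(proj(w,T([.4329,.2582,-.079],[(0,.036-.012,.144),(0,.036+.012,.144),(0,.072-.012,.144),(0,.072+.012,.144)])).round(1).tolist())
E
```

```text
position: [0.5979, -0.1957, 0.1214]
ft_force: [-3.8, 1.4, 19.1]
position: [0.5985, -0.1958, 0.2138]
ft_force: [1.2, 0.9, 0.8]
grip_width: 0.0424
position: [0.5132, 0.053, 0.2079]
position: [0.4337, 0.2939, 0.2074]
24.1833 [0.4345 0.2924 0.2074] [[0.077, 0.997, -0.0], [0.997, -0.077, -0.001], [-0.001, -0.0, -1.0]] [-0.5 -0.1 -0.4] 0.0425 0.0
[279, 144, 12, 86, 703] [284.6 186.6] [0.437 0.32  0.144]
[240, 357, 80, 63, 4855] [279.4 389.1] [0.4172 0.1199 0.144 ]
[[285.3, 233.2], [285.5, 204.2], [285.6, 189.1], [285.8, 157.4]]
```

```bash

python3 -m handwheel '0 0.1 -4 0 0 0 0.5;0 0.1 -8 0 0 0 0.5;0 0.1 -9.5 0 0 0 0.5;0 0.1 -10.1 0 0 0 0.5;0 0.1 -10.1 0 0 0 0.5' 70| egrep 'pos|ft|wid|grip'
python3 -m handwheel '0 0 0 0 0 0 0.3;0 0 0 0 0 0 0.2;0 0 0 0 0 0 0;0 0 0 0 0 0 0;0 0 0 0 0 0 0;0 0 0 0 0 0 0' | egrep 'pos|ft|wid|grip'
python3 -m handwheel '0 0 1 0 0 0 0;0 0 3 0 0 0 0;0 0 6 0 0 0 0;0 0 10 0 0 0 0;0 0 12 0 0 0 0;0 0 12 0 0 0 0' | egrep 'pos|ft|wid|grip'
python3 -m handwheel '8.5 -21.9 0 0 0 -3.8 0;8.5 -21.9 0 0 0 -3.8 0;8.5 -21.9 0 0 0 -3.8 0;8.5 -21.9 0 0 0 -3.8 0;8.5 -21.9 0 0 0 -3.8 0;8.5 -21.9 0 0 0 -3.8 0;8.5 -21.9 0 0 0 -3.8 0' | egrep 'pos'
python3 -m handwheel '8.45 -21.9 0 0 0 0 0;8.45 -21.9 0 0 0 0 0;8.45 -21.9 0 0 0 0 0;8.45 -21.9 0 0 0 0 0;8.45 -21.9 0 0 0 0 0;8.45 -21.9 0 0 0 0 0;8.45 -21.9 0 0 0 0 0;8.45 -21.9 0 0 0 0 0' | egrep 'pos|ft|wid|grip'
python3 - <<'E'
from h import *
snap('wrist','w10');snap('scene','s10');snap('top','t10');st()
E
```

```text
position: [0.4351, 0.2916, 0.1059]
ft_force: [-0.2, 0.2, -0.6]
grip_width: 0.0427
gripper_force: 0.0
position: [0.4354, 0.2933, 0.1085]
ft_force: [-1.1, -0.6, 6.2]
grip_width: 0.0083
gripper_force: 70.7
position: [0.4363, 0.2938, 0.2323]
ft_force: [0.4, 0.2, -0.2]
grip_width: 0.0082
gripper_force: 69.8
position: [0.5211, 0.0696, 0.2262]
position: [0.6041, -0.1457, 0.2258]
ft_force: [0.8, 0.3, -1.8]
grip_width: 0.008
gripper_force: 69.7
27.05 [ 0.6039 -0.1435  0.227 ] [[0.143, 0.99, -0.0], [0.99, -0.143, 0.0], [0.0, -0.0, -1.0]] [ 1.  -1.  -0.8] 0.0083 69.72055077552795
```

```bash

python3 -m handwheel '0 -0.1 -3 0 0 0 0;0 -0.1 -5 0 0 0 0;0 -0.1 -5.5 0 0 0 0;0 -0.1 -5.8 0 0 0 0;0 -0.1 -5.8 0 0 0 0' 80| egrep 'pos|ft|wid|grip'
python3 -m handwheel '0 0 -0.6 0 0 0 0;0 0 -1 0 0 0 0;0 0 -1.4 0 0 0 0;0 0 -1.8 0 0 0 0' | egrep 'pos|ft|wid|grip'
python3 -m handwheel '0 0 -0.6 0 0 0 0;0 0 -1.2 0 0 0 0;0 0 -1.8 0 0 0 0;0 0 -2.2 0 0 0 0' | egrep 'pos|ft'
python3 -m handwheel '0 0 -0.2 0 0 0 0;0 0 -0.4 0 0 0 0;0 0 -0.6 0 0 0 0' | egrep 'pos|ft'
python3 -m handwheel '0 0 -0.1 0 0 0 0;0 0 -0.2 0 0 0 0;0 0 -0.2 0 0 0 0' | egrep 'pos|ft'
python3 -m handwheel '0 0 -0.1 0 0 0 0;0 0 -0.2 0 0 0 0;0 0 -0.2 0 0 0 0' | egrep 'pos|ft'
```

```text
position: [0.6043, -0.1453, 0.1695]
ft_force: [0.5, -0.3, 0.5]
grip_width: 0.0077
gripper_force: 82.0
position: [0.6049, -0.1462, 0.1521]
ft_force: [-1.2, 0.6, 12.3]
grip_width: 0.0078
gripper_force: 83.9
position: [0.6046, -0.1462, 0.1296]
ft_force: [-0.9, 0.7, 7.2]
position: [0.6047, -0.1463, 0.1241]
ft_force: [-0.7, 0.4, 7.1]
position: [0.6048, -0.1463, 0.1225]
ft_force: [-2.6, -0.2, 9.3]
position: [0.6055, -0.1466, 0.1224]
ft_force: [-3.0, 0.9, 19.3]
```

```bash

python3 -m handwheel '0 0 0.2 0 0 0 0.5;0 0 0.2 0 0 0 0.5;0 0 0.2 0 0 0 0.5;0 0 0.2 0 0 0 0.5;0 0 3 0 0 0 0.5;0 0 6 0 0 0 0.5;0 0 9 0 0 0 0.5;0 0 9 0 0 0 0.5' 70| egrep 'pos|ft|wid'
python3 -m handwheel '-8.3 23.7 0 0 0 3.8 0.5;-8.3 23.7 0 0 0 3.8 0.5;-8.3 23.7 0 0 0 3.8 0.5;-8.3 23.7 0 0 0 3.8 0.5;-8.3 23.7 0 0 0 3.8 0.5;-8.3 23.7 0 0 0 3.8 0.5;-8.3 23.7 0 0 0 3.8 0.5' | egrep 'pos'
python3 -m handwheel '-8.35 23.7 0 0 0 0 0.5;-8.35 23.7 0 0 0 0 0.5;-8.35 23.7 0 0 0 0 0.5;-8.35 23.7 0 0 0 0 0.5;-8.35 23.7 0 0 0 0 0.5;-8.35 23.7 0 0 0 0 0.5;-8.35 23.7 0 0 0 0 0.5;-8.35 23.7 0 0 0 0 0.5' | egrep 'pos'
python3 - <<'E'
from h import *
w=snap('wrist','w11');st();snap('scene','s11')
m=(w['color'].max(axis=2)<45).astype(np.uint8);m[:, :240]=0;m[:,320:]=0
n,l,s_,c=cv2.connectedComponentsWithStats(m)
for i in range(1,n):
    if s_[i,4]>40: 
        ys,xs=np.where(l==i);print(s_[i].tolist(),c[i].round(1),at_z(w,c[i],.144).round(4))
print(proj(w,T([.4329,.2582,-.079],[(0,.072-.012,.144),(0,.072+.012,.144)])).round(1).tolist())
E
```

```text
position: [0.606, -0.1467, 0.2148]
ft_force: [-0.1, 0.3, 0.9]
grip_width: 0.0429
position: [0.5185, 0.0966, 0.2088]
position: [0.4368, 0.3296, 0.2082]
30.85 [0.4375 0.3283 0.2083] [[0.078, 0.997, -0.0], [0.997, -0.078, -0.001], [-0.001, -0.0, -1.0]] [1.  0.3 0.4] 0.0424 0.0
[279, 180, 11, 49, 353] [284.2 206.8] [0.4386 0.3394 0.144 ]
[240, 357, 80, 63, 4857] [279.4 389.1] [0.4202 0.1546 0.144 ]
[[284.9, 232.6], [285.1, 203.6]]
```

```bash

python3 -m handwheel '0 0.1 -4 0 0 0 0.5;0 0.1 -8 0 0 0 0.5;0 0.1 -9.5 0 0 0 0.5;0 0.1 -10.2 0 0 0 0.5;0 0.1 -10.2 0 0 0 0.5' 70| egrep 'pos|ft|wid|grip'
python3 -m handwheel '0 0 0 0 0 0 0.3;0 0 0 0 0 0 0.2;0 0 0 0 0 0 0;0 0 0 0 0 0 0;0 0 0 0 0 0 0;0 0 0 0 0 0 0' | egrep 'pos|ft|wid|grip'
python3 -m handwheel '0 0 1 0 0 0 0;0 0 3 0 0 0 0;0 0 6 0 0 0 0;0 0 10 0 0 0 0;0 0 12 0 0 0 0;0 0 12 0 0 0 0' | egrep 'pos|ft|wid|grip'
python3 -m handwheel '8.7 -21.3 0 0 0 -3.8 0;8.7 -21.3 0 0 0 -3.8 0;8.7 -21.3 0 0 0 -3.8 0;8.7 -21.3 0 0 0 -3.8 0;8.7 -21.3 0 0 0 -3.8 0;8.7 -21.3 0 0 0 -3.8 0;8.7 -21.3 0 0 0 -3.8 0' | egrep 'pos'
python3 -m handwheel '8.7 -21.2 0 0 0 0 0;8.7 -21.2 0 0 0 0 0;8.7 -21.2 0 0 0 0 0;8.7 -21.2 0 0 0 0 0;8.7 -21.2 0 0 0 0 0;8.7 -21.2 0 0 0 0 0;8.7 -21.2 0 0 0 0 0;8.7 -21.2 0 0 0 0 0' | egrep 'pos|ft|wid|grip'
python3 - <<'E'
from h import *
snap('wrist','w12');snap('scene','s12');snap('top','t12');st()
E
```

```text
position: [0.438, 0.3277, 0.1057]
ft_force: [-0.5, 0.2, 0.8]
grip_width: 0.0424
gripper_force: 0.0
position: [0.4384, 0.3294, 0.1085]
ft_force: [-0.1, -0.4, 5.2]
grip_width: 0.0082
gripper_force: 70.9
position: [0.4392, 0.3299, 0.2329]
ft_force: [-0.4, -0.3, 0.3]
grip_width: 0.0082
gripper_force: 70.1
position: [0.5259, 0.1121, 0.2265]
position: [0.6115, -0.0961, 0.2263]
ft_force: [-0.1, 1.2, 0.4]
grip_width: 0.0081
gripper_force: 70.0
33.7167 [ 0.6113 -0.0944  0.2271] [[0.143, 0.99, -0.0], [0.99, -0.143, 0.0], [0.0, -0.0, -1.0]] [-0.5 -0.1 -0.3] 0.0079 70.04481911659241
```

```bash

python3 -m handwheel '0 -0.1 -3 0 0 0 0;0 -0.1 -5 0 0 0 0;0 -0.1 -5.5 0 0 0 0;0 -0.1 -5.8 0 0 0 0;0 -0.1 -5.8 0 0 0 0' 80| egrep 'pos|ft|wid|grip'
python3 -m handwheel '0 0 -0.6 0 0 0 0;0 0 -1 0 0 0 0;0 0 -1.4 0 0 0 0;0 0 -1.8 0 0 0 0' | egrep 'pos|ft|wid|grip'
python3 -m handwheel '0 0 -0.6 0 0 0 0;0 0 -1.2 0 0 0 0;0 0 -1.8 0 0 0 0;0 0 -2.2 0 0 0 0' | egrep 'pos|ft'
python3 -m handwheel '0 0 -0.2 0 0 0 0;0 0 -0.4 0 0 0 0;0 0 -0.6 0 0 0 0' | egrep 'pos|ft'
python3 -m handwheel '0 0 -0.1 0 0 0 0;0 0 -0.2 0 0 0 0;0 0 -0.2 0 0 0 0' | egrep 'pos|ft'
python3 -m handwheel '0 0 -0.1 0 0 0 0;0 0 -0.2 0 0 0 0;0 0 -0.2 0 0 0 0' | egrep 'pos|ft'
```

```text
position: [0.6118, -0.0963, 0.1695]
ft_force: [-0.9, -0.2, -0.3]
grip_width: 0.0075
gripper_force: 82.1
position: [0.6123, -0.0972, 0.1522]
ft_force: [-2.1, 1.7, 13.2]
grip_width: 0.0075
gripper_force: 84.0
position: [0.6121, -0.0971, 0.1296]
ft_force: [-0.3, -0.2, 6.9]
position: [0.6121, -0.0971, 0.124]
ft_force: [-2.0, 0.6, 6.6]
position: [0.6123, -0.0972, 0.1226]
ft_force: [-2.6, 0.9, 8.6]
position: [0.613, -0.0975, 0.1225]
ft_force: [-3.3, 1.5, 20.5]
```

All four combs are home. Releasing, moving aside, and checking the scene before touching the lever.

```bash

python3 -m handwheel '0 0 0.2 0 0 0 0.5;0 0 0.2 0 0 0 0.5;0 0 0.2 0 0 0 0.5;0 0 0.2 0 0 0 0.5;0 0 3 0 0 0 0.5;0 0 6 0 0 0 0.5;0 0 9 0 0 0 0.5;0 0 9 0 0 0 0.5' 30| egrep 'pos|ft|wid'
python3 -m handwheel '-12.1 -3.9 0 0 0 0 0;-12.1 -3.9 0 0 0 0 0;-12.1 -3.9 0 0 0 0 0;-12.1 -3.9 0 0 0 0 0;-12.1 -3.9 0 0 0 0 0;-12.1 -3.9 0 0 0 0 0;-12.1 -3.9 0 0 0 0 0;-12.1 -3.9 0 0 0 0 0' | egrep 'pos|wid'
python3 - <<'E'
from h import *
s=snap('scene','s13');t=snap('top','t13');w=snap('wrist','w13');st()
a=cv2.resize(s['color'][170:380,110:390,::-1],(480,360),interpolation=cv2.INTER_CUBIC)
b=cv2.resize(t['color'][90:230,200:410,::-1],(480,320),interpolation=cv2.INTER_CUBIC)[:240]
c=cv2.resize(w['color'][:,:,::-1],(320,240));
out=np.zeros((600,800,3),np.uint8);out[:360,:480]=a;out[360:,:480]=b;out[:240,480:]=c
cv2.imwrite('pics/m13.png',out)
E
```

```text
position: [0.6136, -0.0976, 0.2147]
ft_force: [0.5, 1.0, 1.5]
grip_width: 0.0427
position: [0.4916, -0.1357, 0.2085]
grip_width: 0.0
37.0333 [ 0.4912 -0.1357  0.2085] [[0.144, 0.99, -0.0], [0.99, -0.144, 0.0], [0.0, -0.0, -1.0]] [ 0.6 -0.2 -0.8] -0.0003 0.0
```

View pics/m13.png

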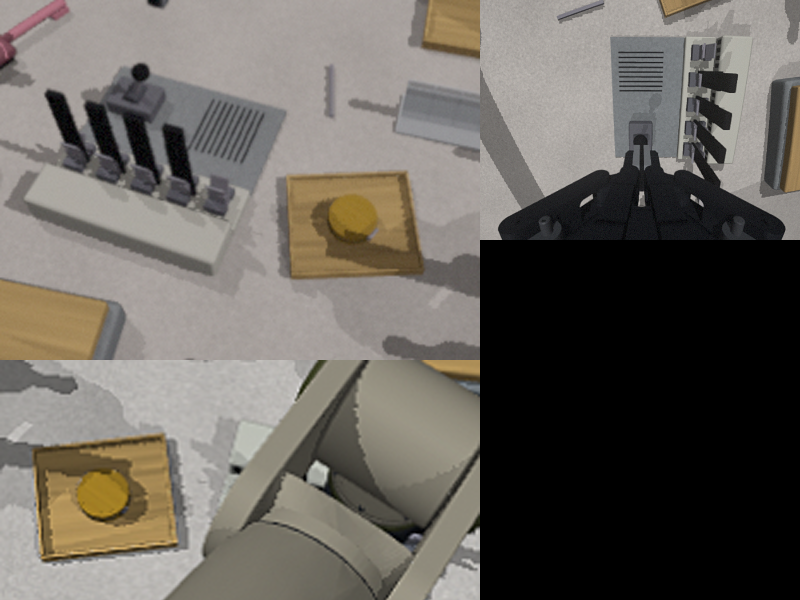

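The picture shows four combs upright in four clips, the compact flat in the tray at (353,218), an empty stand and the lever still off at (140,72). Now push the lever.

```bash

python3 -m handwheel '-0.4 0.5 -4 0 0 0 0;-0.4 0.5 -8 0 0 0 0;-0.4 0.5 -11 0 0 0 0;-0.4 0.5 -13 0 0 0 0;-0.4 0.5 -14 0 0 0 0;-0.4 0.5 -14 0 0 0 0' | egrep 'pos|ft'
python3 -m handwheel '-0.15 -1 0 0 0 0 0;-0.3 -2 0 0 0 0 0;-0.45 -3 0 0 0 0 0;-0.6 -4 0 0 0 0 0' | egrep 'pos|ft'
python3 -m handwheel '-0.15 -1 0 0 0 0 0;-0.3 -2 0 0 0 0 0;-0.4 -3 0 0 0 0 0' | egrep 'pos|ft'
python3 -m handwheel '0 -0.5 0 0 0 0 0;0 -1 0 0 0 0 0' | egrep 'pos|ft'
```

```text
position: [0.4858, -0.1303, 0.0665]
ft_force: [-0.2, -0.5, -0.2]
position: [0.4816, -0.172, 0.0708]
ft_force: [-2.4, 15.6, 40.0]
position: [0.4775, -0.203, 0.0716]
ft_force: [-0.6, 0.9, 3.4]
position: [0.4766, -0.2122, 0.0695]
ft_force: [-0.5, 1.6, 0.8]
```

```bash

python3 -m handwheel '0 -0.3 0 0 0 0 0;0 -0.5 0 0 0 0 0' | egrep 'pos|ft'
python3 -m handwheel '0 -0.2 0 0 0 0 0;0 -0.4 0 0 0 0 0' | egrep 'pos|ft'
python3 -m handwheel '0 -0.2 0 0 0 0 0;0 -0.4 0 0 0 0 0' | egrep 'pos|ft'
python3 - <<'E'
from h import *
s=snap('scene','s14');w=snap('wrist','w14');st()
a=cv2.resize(s['color'][170:290,130:290,::-1],(480,360),interpolation=cv2.INTER_CUBIC)
b=cv2.resize(w['color'][100:340,160:420,::-1],(320,295),interpolation=cv2.INTER_CUBIC)
out=np.zeros((360,800,3),np.uint8);out[:,:480]=a;out[:295,480:]=b
cv2.imwrite('pics/m14.png',out)
E
```

```text
position: [0.4764, -0.216, 0.0686]
ft_force: [-0.1, 5.6, 0.9]
position: [0.4762, -0.2167, 0.0683]
ft_force: [2.6, 21.5, 7.3]
position: [0.4763, -0.2191, 0.0691]
ft_force: [-1.1, 23.7, 22.8]
38.8833 [ 0.4764 -0.2198  0.0695] [[0.144, 0.99, -0.001], [0.99, -0.144, 0.007], [0.007, -0.002, -1.0]] [-0.2 20.9 18. ] 0.0002 12.357534617185593
```

View pics/m14.png

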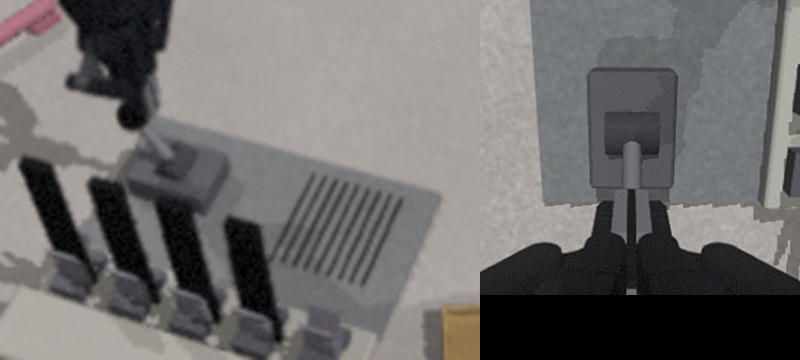

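The lever rod leans fully to -y against its stop, with about 21 N of resistance. Backing off, then a numeric check of the ball, the compact and the combs.

```bash

python3 -m handwheel '0 0.6 0 0 0 0 0;0.2 2 0 0 0 0 0;0.4 4 0 0 0 0 0;0.4 4 4 0 0 0 0;0.4 4 8 0 0 0 0;0.4 4 12 0 0 0 0;0.4 4 15 0 0 0 0;0.4 4 15 0 0 0 0' | egrep 'pos|ft'
python3 -m handwheel '-6 8 0 0 0 0 0;-6 12 0 0 0 0 0;-6 16 0 0 0 0 0;-6 16 0 0 0 0 0;-6 16 0 0 0 0 0;-6 16 0 0 0 0 0;-6 16 0 0 0 0 0' | egrep 'pos|ft'
python3 - <<'E'
from h import *
from compact import brass
s=snap('scene','s15');t=snap('top','t15');st()
r=[.604,-.146,-.143]
for th in(.36,.5,-.5,-.64): print(th,proj(s,T(r,[(-.115,-.075+.06*np.sin(th),.027+.06*np.cos(th))])).round(1).tolist())
m=(s['color'].max(axis=2)<40).astype(np.uint8)
sub=m.copy();sub[:185]=0;sub[300:]=0;sub[:,:120]=0;sub[:,260:]=0
n,l,q,c=cv2.connectedComponentsWithStats(sub)
for i in range(1,n):
    if q[i,4]>30: print(q[i].tolist(),c[i].round(1))
P=T(r,[(0,y,z) for y in(-.1,-.05,0,.05) for z in(.118,.158)]);print('comb pred',proj(s,P).round(0).tolist())
for tag in('s13','s15'):
    im=load(tag);h=cv2.cvtColor(im['color'],cv2.COLOR_RGB2HSV);mm=cv2.inRange(h,(14,200,80),(32,255,255));mm[:290]=0;ys,xs=np.where(mm[:,:380]>0);print(tag,'brass',len(xs),xs.mean() if len(xs) else 0,ys.mean() if len(xs) else 0)
    d=cv2.absdiff(load('s13')['color'],im['color']).max(axis=2)>40; print('changed px in tray/clip area',d[230:380,110:390].sum())
E
```

```text
position: [0.4826, -0.1845, 0.2246]
ft_force: [-0.4, -0.1, 0.4]
position: [0.4208, -0.0239, 0.2185]
ft_force: [0.9, -0.1, -0.1]
40.2333 [ 0.4211 -0.0249  0.2185] [[0.146, 0.989, -0.0], [0.989, -0.146, -0.0], [-0.0, -0.0, -1.0]] [-0.5 -1.1  0. ] 0.0002 0.0
0.36 [[191.8, 212.6]]
0.5 [[195.0, 214.4]]
-0.5 [[172.8, 208.4]]
-0.64 [[170.5, 208.9]]
[170, 204, 9, 9, 65] [173.8 208. ]
[137, 223, 25, 41, 303] [147.6 239.9]
[160, 230, 23, 41, 341] [170.2 247.2]
[182, 235, 21, 43, 361] [191.4 252.5]
[205, 243, 19, 41, 345] [213.5 260. ]
comb pred [[145.0, 236.0], [140.0, 224.0], [166.0, 243.0], [162.0, 231.0], [188.0, 249.0], [185.0, 237.0], [210.0, 256.0], [208.0, 244.0]]
s13 brass 2 311.5 306.5
changed px in tray/clip area 0
s15 brass 5 315.0 306.4
changed px in tray/clip area 0
```

```bash
python3 - <<'E'
from h import *
for tag in('scene0','s13','s15'):
    s=load(tag);g=255-s['color'].max(axis=2).astype(float);sub=g[200:220,160:205].copy();sub[sub<205]=0
    n,l,q,c=cv2.connectedComponentsWithStats((sub>0).astype(np.uint8))
    for i in range(1,n):
        if q[i,4]>25: print(tag,q[i].tolist(),(c[i]+[160,200]).round(2))
s=load('s15');r=[.604,-.146,-.143]
f=lambda th:proj(s,T(r,[(-.115,-.075+.06*np.sin(th),.027+.06*np.cos(th))]))[0].round(1)
for th in(.64,.5,.4,.3,-.3,-.36,-.4,-.5,-.6,-.7):print(th,f(th))
w=snap('wrist','w15')
h=w['color'].max(axis=2);m=(h<40).astype(np.uint8);n,l,q,c=cv2.connectedComponentsWithStats(m)
for i in range(1,n):
    if q[i,4]>60: print('w',q[i].tolist(),c[i].round(1))
st()
E
```

```text
scene0 [27, 7, 10, 11, 84] [191.36 212.14]
s13 [27, 8, 10, 10, 76] [191.47 212.13]
s15 [9, 4, 10, 9, 69] [173.78 208.04]
0.64 [198.  216.4]
0.5 [195.  214.4]
0.4 [192.7 213.1]
0.3 [190.4 211.9]
-0.3 [176.7 208.2]
-0.36 [175.4 208.2]
-0.4 [174.7 208.2]
-0.5 [172.8 208.4]
-0.6 [171.2 208.8]
-0.7 [169.7 209.3]
w [314, 198, 68, 1, 68] [347.5 198. ]
w [438, 207, 85, 70, 2063] [484.2 244.3]
w [0, 214, 12, 40, 211] [  3.1 233.3]
w [316, 233, 63, 1, 63] [347. 233.]
w [432, 242, 77, 83, 1877] [473.7 287.8]
w [32, 255, 502, 165, 44604] [290.6 364.2]
40.2833 [ 0.4211 -0.025   0.2185] [[0.146, 0.989, -0.0], [0.989, -0.146, -0.0], [-0.0, -0.0, -1.0]] [ 0.3 -0.1  0.2] 0.0002 0.0
```

The ball's pixel travel (17.7 px) gives about 0.8 rad, short of fully over (about 21–22 px). I'll push again, lower on the rod.

```bash

python3 -m handwheel '5.9 -13.9 0 0 0 0 0;5.9 -13.9 0 0 0 0 0;5.9 -13.9 0 0 0 0 0;5.9 -13.9 0 0 0 0 0;5.9 -13.9 -4 0 0 0 0;5.9 -13.9 -8 0 0 0 0;5.9 -13.9 -11 0 0 0 0;5.9 -13.9 -11 0 0 0 0' | egrep 'pos|ft'
python3 -m handwheel '0 0 -2 0 0 0 0;0 0 -4 0 0 0 0;0 0 -5 0 0 0 0;0 0 -5.7 0 0 0 0;0 0 -5.7 0 0 0 0' | egrep 'pos|ft'
python3 -m handwheel '-0.1 -1 0 0 0 0 0;-0.2 -2 0 0 0 0 0;-0.2 -2.5 0 0 0 0 0' | egrep 'pos|ft'
python3 -m handwheel '0 -0.3 0 0 0 0 0;0 -0.6 0 0 0 0 0' | egrep 'pos|ft'
python3 -m handwheel '0 -0.3 0 0 0 0 0;0 -0.5 0 0 0 0 0' | egrep 'pos|ft'
cat > ball.py <<'E'
from h import *
import sys
s=snap('scene',sys.argv[1]);g=255-s['color'].max(axis=2).astype(float);sub=g[195:225,150:205].copy();sub[sub<205]=0
n,l,q,c=cv2.connectedComponentsWithStats((sub>0).astype(np.uint8))
for i in range(1,n):
    if q[i,4]>25: print(q[i].tolist(),(c[i]+[150,195]).round(2))
E
python3 ball.py s16
```

```text
position: [0.4769, -0.1628, 0.1034]
ft_force: [-0.7, 0.2, -1.0]
position: [0.4798, -0.1637, 0.0519]
ft_force: [0.8, 1.3, -0.1]
position: [0.4781, -0.19, 0.0529]
ft_force: [0.0, 0.0, 0.2]
position: [0.4777, -0.1948, 0.0523]
ft_force: [-0.2, -0.1, -0.2]
position: [0.4777, -0.1993, 0.0519]
ft_force: [0.2, 0.8, -0.4]
[19, 0, 22, 20, 292] [180.1  203.63]
```

```bash

python3 -m handwheel '0 -0.2 0 0 0 0 0;0 -0.4 0 0 0 0 0' | egrep 'pos|ft'
python3 -m handwheel '0 -0.2 0 0 0 0 0;0 -0.4 0 0 0 0 0' | egrep 'pos|ft'
python3 -m handwheel '0 -0.2 0 0 0 0 0;0 -0.3 0 0 0 0 0' | egrep 'pos|ft'
```

```text
position: [0.4776, -0.2029, 0.0518]
ft_force: [0.5, 0.0, 0.8]
position: [0.4777, -0.207, 0.0518]
ft_force: [-0.1, -0.5, -0.2]
position: [0.4776, -0.2089, 0.0517]
ft_force: [1.9, 8.8, 2.7]
```

```bash

python3 -m handwheel '0 -0.1 0 0 0 0 0;0 -0.2 0 0 0 0 0;0 -0.2 0 0 0 0 0' | egrep 'pos|ft'
python3 -m handwheel '0 -0.2 0 0 0 0 0;0 -0.2 0 0 0 0 0' | egrep 'pos|ft'
python3 -m handwheel '0 2 0 0 0 0 0;0 4 0 0 0 0 0;0 4 4 0 0 0 0;0 4 8 0 0 0 0;0 4 12 0 0 0 0;0 6 16 0 0 0 0;-6 10 16 0 0 0 0;-6 14 16 0 0 0 0' | egrep 'pos|ft'
python3 -m handwheel '0 3 0 0 0 0 0;0 6 0 0 0 0 0;0 6 0 0 0 0 0;0 6 0 0 0 0 0' | egrep 'pos|ft'
python3 ball.py s17
```

```text
position: [0.4775, -0.2091, 0.0517]
ft_force: [2.7, 15.6, 4.7]
position: [0.4774, -0.2092, 0.0517]
ft_force: [5.0, 23.3, 7.7]
position: [0.4259, -0.0947, 0.2133]
ft_force: [0.4, 1.0, -0.2]
position: [0.4263, -0.0327, 0.2117]
ft_force: [0.2, 0.1, -0.3]
[19, 9, 10, 9, 69] [173.78 208.03]
```

```bash
python3 - <<'E'
from h import *
t=snap('top','t17');w=snap('wrist','w17');st()
t0=load('top0');w1=load('w1');s=load('s17')
def blobs(im,box,th=45):
    x0,y0,x1,y1=box;m=(im['color'][y0:y1,x0:x1].max(axis=2)<th).astype(np.uint8)
    n,l,q,c=cv2.connectedComponentsWithStats(m);return [(q[i].tolist(),(c[i]+[x0,y0]).round(1).tolist()) for i in range(1,n) if 20<q[i,4]<600]
r=[.604,-.146,-.143]
tip=lambda th:T(r,[(-.115,-.075+.06*np.sin(th),.027+.06*np.cos(th))])
for n_,im in(('t',t0),('w1',w1)): print(n_,[(th,proj(im,tip(th))[0].round(1).tolist()) for th in(.5,.36,.25,-.45,-.5,-.64)])
print('w17',[(th,proj(w,tip(th))[0].round(1).tolist()) for th in(-.45,-.64)])
print('top0',blobs(t0,(345,185,380,215)));print('t17',blobs(t,(345,185,400,225)));print('w1',blobs(w1,(270,290,320,325)))
E
```

```text
44.0667 [ 0.4266 -0.0344  0.2113] [[0.146, 0.989, -0.0], [0.989, -0.146, -0.0], [-0.0, -0.0, -1.0]] [-0.  -0.1 -0.5] 0.0002 0.0
t [(0.5, [356.3, 199.4]), (0.36, [359.6, 199.8]), (0.25, [362.3, 200.2]), (-0.45, [378.4, 204.6]), (-0.5, [379.3, 204.9]), (-0.64, [381.7, 206.0])]
w1 [(0.5, [296.1, 297.7]), (0.36, [296.1, 305.4]), (0.25, [296.1, 311.3]), (-0.45, [295.4, 338.8]), (-0.5, [295.3, 339.9]), (-0.64, [295.1, 342.1])]
w17 [(-0.45, [347.0, 349.4]), (-0.64, [345.5, 352.4])]
top0 [([11, 10, 14, 16, 109], [361.9, 201.4])]
t17 [([29, 15, 10, 11, 87], [378.6, 205.3]), ([4, 29, 24, 7, 26], [360.8, 216.6])]
w1 [([14, 7, 24, 23, 429], [295.5, 308.1])]
```

```bash
python3 - <<'E'
from h import *
t=load('t17');s=load('s17')
def tri(ps):
    A=[];b=[]
    for im,uv in ps:
        d=ray(im,uv);d/=np.linalg.norm(d);M=np.eye(3)-np.outer(d,d);A.append(M);b.append(M@np.array(im['xyz']))
    return np.linalg.lstsq(np.vstack(A),np.hstack(b),rcond=None)[0]
n=lambda x,y:((x+.5)/5-.5+275,(y+.5)/5-.5+110)
off=tri([(load('top0'),n(430,450)),(load('scene0'),(191.4,212.1))]);on=tri([(t,(378.6,205.3)),(s,(173.78,208.04))])
ya=np.array([.1425,.9898,0]);print('off',off.round(4),'on',on.round(4),'dy',(off-on)@ya)
d=(off-on)@ya
for a in np.arange(.2,.7,.1): print(a,'total', a+np.arcsin(np.clip(d/.06-np.sin(a),-1,1)))
# blue: rod check in off/on via wrist
def cost(v):
    o=[]
    for th,obs in((v[2],[(load('top0'),n(430,450)),(load('scene0'),(191.4,212.1))]),(v[3],[(t,(378.6,205.3)),(s,(173.78,208.04))])):
        P=np.array([v[0],v[1],.027])+.06*(np.sin(th)*ya+np.cos(th)*np.array([0,0,1]))
        for im,uv in obs:o.append(proj(im,P)[0]-uv)
    return np.concatenate(o)
r=least_squares(cost,[.48,-.203,.4,-.5]);print(r.x.round(4),r.fun.round(1))
E
```

```text
off [ 0.4825 -0.1843  0.0849] on [ 0.4742 -0.2304  0.08  ] dy 0.04687145195754205
0.2 total 0.8218274788791569
0.30000000000000004 total 0.8071302245005407
0.4000000000000001 total 0.8025573304155459
0.5000000000000001 total 0.8065437597770779
0.6000000000000001 total 0.8182775775937542
[ 0.479  -0.2029  0.3162 -0.481 ] [-0.3  0.5 -0.2 -0.1 -0.  -0.3 -0.1  0.2]
```

Travel measures about 0.80 rad, yet it resisted 20 N at two heights. I'll push once more, higher up, and use the wrist moment to see where contact occurs.

```bash

python3 -m handwheel '5.1 -13 0 0 0 0 0;5.1 -13 0 0 0 0 0;5.1 -13 0 0 0 0 0;5.1 -13 0 0 0 0 0;5.1 -13 -4 0 0 0 0;5.1 -13 -8 0 0 0 0;5.1 -13 -12 0 0 0 0;5.1 -13 -15.1 0 0 0 0' | egrep 'pos'
python3 -m handwheel '-0.1 -1 0 0 0 0 0;-0.2 -2 0 0 0 0 0;-0.2 -3 0 0 0 0 0;-0.2 -3.6 0 0 0 0 0;-0.2 -3.6 0 0 0 0 0' | egrep 'pos|ft'
python3 -m handwheel '0 -0.3 0 0 0 0 0;0 -0.6 0 0 0 0 0;0 -0.6 0 0 0 0 0' | egrep 'pos|ft'
python3 - <<'E'
from h import *
s=status.observe();print(s['ft_force'],s['wrist_torque'],s['position'])
E
python3 -m handwheel '0 -0.2 0 0 0 0 0;0 -0.4 0 0 0 0 0;0 -0.4 0 0 0 0 0' | egrep 'pos|ft'
python3 - <<'E'
from h import *
s=status.observe();print(s['ft_force'],s['wrist_torque'],s['position'])
E
```

```text
position: [0.4762, -0.164, 0.0576]
position: [0.4763, -0.202, 0.0622]
ft_force: [-1.0, -0.2, 0.1]
position: [0.4756, -0.206, 0.0609]
ft_force: [-0.7, 0.1, 0.7]
[-0.7114053   0.11967436  0.69336666] [-0.02365834 -0.02035639 -0.02047118] [ 0.4756136  -0.20601789  0.06089778]
position: [0.4754, -0.2093, 0.0604]
ft_force: [-0.5, 2.0, 0.4]
[-0.5372749   2.00217515  0.40670894] [ 0.3308386  -0.06472568 -0.01522749] [ 0.47538488 -0.20931049  0.06038716]
```

```bash

python3 -m handwheel '0 -0.2 0 0 0 0 0;0 -0.3 0 0 0 0 0;0 -0.3 0 0 0 0 0' | egrep 'pos|ft'
python3 - <<'E'
from h import *
s=status.observe();print(s['ft_force'],s['wrist_torque'])
w=snap('wrist','w18')
E
python3 -m handwheel '0 -0.1 0 0 0 0 0;0 -0.2 0 0 0 0 0;0 -0.2 0 0 0 0 0' | egrep 'pos|ft'
python3 - <<'E'
from h import *
s=status.observe();print(s['ft_force'],s['wrist_torque']); 
t=snap('top','t18')
m=(t['color'][185:225,345:400].max(axis=2)<45).astype(np.uint8);n,l,q,c=cv2.connectedComponentsWithStats(m)
print([(q[i].tolist(),(c[i]+[345,185]).round(1).tolist()) for i in range(1,n) if q[i,4]>20])
E
python3 ball.py s18
```

```text
position: [0.4752, -0.2101, 0.0602]
ft_force: [2.4, 13.2, 4.8]
[ 2.40628721 13.18763685  4.83492159] [ 2.07670296 -0.29494098  0.08414266]
position: [0.4752, -0.2104, 0.0602]
ft_force: [2.6, 20.2, 6.2]
[ 2.6019712  20.17023869  6.1826019 ] [ 3.38207788 -0.59577964  0.08952307]
[]
[14, 0, 22, 18, 245] [175.02 202.77]
```

```bash

python3 -m handwheel '0 -0.2 0 0 0 0 0;0 -0.35 0 0 0 0 0;0 -0.35 0 0 0 0 0' | egrep 'pos|ft'
python3 -m handwheel '0 2 0 0 0 0 0;0 4 0 0 0 0 0;0 4 4 0 0 0 0;0 4 8 0 0 0 0;0 4 12 0 0 0 0;0 6 15 0 0 0 0;-5 10 15 0 0 0 0;-5 14 15 0 0 0 0' | egrep 'pos|ft'
python3 -m handwheel '0 3 0 0 0 0 0;0 6 0 0 0 0 0;0 6 0 0 0 0 0;0 6 0 0 0 0 0;0 6 0 0 0 0 0;0 6 0 0 0 0 0' | egrep 'pos|ft'
python3 ball.py s19
python3 - <<'E'
from h import *
s=load('s19');o=load('s15');st()
print('changed',(cv2.absdiff(s['color'],o['color']).max(axis=2)>40)[200:380,110:390].sum())
# rod direction: grey rod pixels between hub and ball: compare model silhouettes for candidate angles (off & on)
r=[.479,-.2029];ya=np.array([.1425,.9898,0])
for tag,ths in(('scene0',(.2,.3,.4,.5,.6)),('s19',(-.3,-.4,-.48,-.56,-.64))):
    im=load(tag)
    for th in ths:
        L=np.linspace(.02,.06,3);P=np.array([[*r,.027]])+L[:,None]*(np.sin(th)*ya+np.cos(th)*np.array([0,0,1]));print(tag,th,proj(im,P).round(1).tolist())
b=cv2.resize(np.hstack([load('scene0')['color'][195:235,160:215],s['color'][195:235,160:215]])[:,:,::-1],None,fx=1,fy=1)
g=s['color'].max(axis=2)[200:232,165:200];print(g[::2,::2])
E
```

```text
position: [0.475, -0.211, 0.0601]
ft_force: [6.5, 34.8, 10.9]
position: [0.4291, -0.0933, 0.2118]
ft_force: [0.2, 0.8, -0.9]
position: [0.4303, -0.0333, 0.2103]
ft_force: [0.2, -0.3, 0.4]
[19, 9, 10, 9, 70] [173.71 208.03]
47.7667 [ 0.4302 -0.0333  0.2103] [[0.146, 0.989, -0.0], [0.989, -0.146, -0.0], [-0.0, -0.0, -1.0]] [0.8 0.1 0.1] -0.0001 0.0
changed 92
scene0 0.2 [[188.1, 220.7], [188.3, 215.8], [188.4, 210.8]]
scene0 0.3 [[188.9, 221.0], [189.8, 216.5], [190.8, 211.8]]
scene0 0.4 [[189.7, 221.4], [191.4, 217.3], [193.2, 213.0]]
scene0 0.5 [[190.4, 221.8], [192.9, 218.1], [195.4, 214.3]]
scene0 0.6 [[191.1, 222.3], [194.3, 219.1], [197.6, 215.7]]
s19 -0.3 [[184.5, 219.8], [180.8, 214.1], [177.1, 208.1]]
s19 -0.4 [[183.8, 219.8], [179.5, 214.0], [175.1, 208.1]]
s19 -0.48 [[183.3, 219.8], [178.5, 214.1], [173.6, 208.3]]
s19 -0.56 [[182.9, 219.9], [177.6, 214.3], [172.3, 208.5]]
s19 -0.64 [[182.4, 220.0], [176.8, 214.5], [171.0, 208.8]]
[[120 121 145 162 165 165 164 165 166 166 165 167 163 162 162 163 162 165]
 [115 116 116 111 137 147 161 163 167 168 164 166 162 165 162 161 164 16
[... 353 characters left out ...]
124 123 125 137 149 153]
 [164 165 164 162 148 134  94 120 122 113 119 121 124 124 126 128 124 123]
 [164 169 167 164 166 153 118  98 122 116 100 106 108 120 125 125 125 121]
 [165 163 168 165 163 115 112  88  96 123 110  66  68  83  99 108 111 120]
 [163 163 160 137 111  84  78  85  76 103 122  91  74  71  77  84 101  98]
 [164 168 141 113  89  81  69  70  63  74  98  99  75  77  72  83  97  97]
 [142 142 118  99  86  99  97  96  80  54  54  66  73  69  70  90  98  99]
 [124 119 110  83  86 100  99 100  76  43  51  66  71  71  83  99  98  96]
 [137 120  90  85  93 100 101 101  83  59  44  41  61  64  92  99 101  99]
 [ 46  78  69  84  62  65  82  91  97  84  79  71  67  81  89  95  99 100]]
```

The lever is against a hard stop: under 0.1 px of movement at 35 N. The combs and compact are unchanged, and the robot is clear. Handing in.

```bash
python3 - <<'E'
from h import *
d=cv2.absdiff(load('s19')['color'],load('s15')['color']).max(axis=2)>40
ys,xs=np.where(d[200:380,110:390]);print('diff box',xs.min()+110,xs.max()+110,ys.min()+200,ys.max()+200)
print(env.close_job())
E
```

```text
diff box 119 175 200 214
the job is handed in; nothing more can be done
None
```

The job is handed in; no verdict came back. The compact lies flat in the small tray, all four combs are pressed home in their own clips, and the fan lever is against its hard stop. The one doubt is the lever: the cameras put its travel at about 0.80 rad, under the 0.85 rad needed if it started at 0, but it held firm at 35 N, so I took it as fully on.

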